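Stand the scan-spray cans back in their lane and close it up

ROBOT

A 7-joint arm with a two-finger parallel gripper is mounted at the origin on the work surface. World frame = base frame: x ahead of the robot, y to its left, z up, the work surface at z = 0. Lengths are in m, angles in rad, forces in N, time in s.
With the tool pointing down it reaches from about 0.425 to 1.025 m from the base axis. Payload 3.6 kg.
Tool frame: the origin (TCP) lies between the finger pads; the fingertips stand 8 mm ahead of it and the grasp point (between the pads) lies 11 mm behind it; z points along the fingers, y is the line along which they close (so a half turn about z gives the same grasp; the last joint's range is limited). The gripper opens to 85 mm and grips with 20 to 120 N. Pads are 22 mm wide; open, the fingers measure 114 mm over their backs; the gripper's body (76 mm by 85 mm) begins 54 mm behind the grasp point. The pads swing forward as they close: fully open they stand 13 mm farther back than shut.
Start: joints at [1.117, 0.591, 0.048, 1.609, -0.033, 0.943, -0.034], TCP at [0.255, -0.679, 0.239] pointing down, gripper open.
Joint ranges: [-2.69, 2.69], [-0.47, 2.24], [-1.27, 1.36], [0.19, 2.51], [-1.53, 4.68], [0.08, 2.07], [-3.09, 3.09]. Speed limits (rad/s): [2.57, 2.57, 3.14, 3.14, 3.14, 3.14, 3.14].

INTERFACE

Orientations are given as a unit quaternion [x, y, z, w].
In Python, from workcell import * gives the robot as it stands. The module is installed in compiled form; this text tells all that it offers.
- The arm moves only by the tool apply_moves, never from a script. Its argument "increments" is a list of rows, each a list of 7 numbers: the turn, a rotation vector about the tool's x, y, z in rad, then the shift along the tool's x, y, z in m, then the finger opening in m, from 0 to 0.0854. A call has 1 to 5 rows; each row shifts and turns the commanded pose from where the row before left it, along the tool's axes as they then stand; what a row does not reach is not made up. A row lasts 1/12 s, in which the tool goes at most 41.7 mm and 7.16 degrees, less where a joint would pass 70% of its speed; a pose out of reach is approached as far as the arm can. A call is refused whole if a number of a shift passes 0.0417 or a number of a turn 0.125, either way. A call with a gripper value outside its range is refused whole. The fingers move at their own pace and stop on an object; "squeeze" is the grip in N (left out, the last holds). Time passes only in rows, so rows that do not move let the fingers close. It gives the time, the measured TCP pose, the force, the opening and the grip force at its end, in the units of the state.
- observe(): the state, without advancing time (a new reading comes with each control period).
- snapshot(name): name is "scene" or "side" or "wrist"; returns a dict with "color" (420x560x3 uint8, blue, green, red), "range_z" (420x560 float32, m along the optical axis (not along the pixel's ray), 0 where there is no reading), "fx", "fy", "cx", "cy" (pixels), "world_from_camera" (4x4, takes a point from camera to world coordinates). Camera axes: x right, y up, looking along -z (the intrinsics and any distortion apply to the point x, -y, -z); pixel columns grow to the right and rows downward; lengths in m; the calibration is good to about 2 mm. The wrist camera is an equidistant fisheye: a pixel r from the principal point sees the ray r / f radians off the axis. A picture is of the moment at which its call begins.
- finish_job(): hands the job in; it is judged then, once.
The state is a dict: "time": time; "q": joint angles; "joint_vel": joint speeds; "effort": joint torques, N m; "eef_pos": TCP position; "ee_rot": TCP orientation; "contact_force": force on the tool from outside, world axes, zero at the start; "ft_torque": the same for the moment, N m; "grip_width": finger opening in m; "grip_force": force on a finger pad.
Only numpy, scipy, OpenCV 4.12 (cv2) and the standard library are available. Lean on these libraries where they do the work, as an engineer would, in place of code of your own. Each camera call takes 0.05 s, during which the arm holds its last target. There are 200 camera calls.

TASK

Two spray cans have toppled out of the aluminium storage lane. Stand both upright, caps up, on the lane's floor in the gaps among the three jars, setting them down gently. Then slide the orange keeper along the lane until the whole row is closed up, every container touching the next, all still standing; do not crush the row or tip a jar, and leave the things around it alone.

Things in the scene. Friction and masses are not known exactly. Their poses are not given: they have to be found in the camera images.
- lane: Aluminium lane fixed to the bench, running along its own y axis. Origin: underside, middle of its width. Floor 4 mm thick (its top at z = 4 mm); rails 16 mm high at x = -33 and +33 mm leave 60 mm between them. Fixed grey end stop 80 mm tall, its inner face at y = -185 mm. The orange keeper slides at the +y end.
- keeper (a joint): Slide of the orange keeper in m: 0 is fully open (its pushing face at y = +185 mm of the lane), it grows to 0.13 as the keeper moves towards -y. The keeper has stiff friction (about 2 N) and stays where it is left.
- keeper_top (a point): Middle of the top edge of the keeper's orange plate, 80 mm above the bench; the plate is 56 mm wide (across the lane), 12 mm thick and spans 5 to 80 mm above the bench. Behind it (+y) a low foot, 17 mm high, reaches 36 mm back from this point.
- blue_can: White spray can with a blue band: straight body 50 mm in diameter and 140 mm long, then a white cap 42 mm in diameter and 25 mm long (165 mm in all, about 240 g). Origin: on its axis, halfway along its 165 mm (82.5 mm from the bottom); z runs along the can towards the cap. It starts lying on the bench.
- green_can: White spray can with a green band: straight body 50 mm in diameter and 140 mm long, then a black cap 42 mm in diameter and 25 mm long (165 mm in all, about 240 g). Origin: on its axis, halfway along its 165 mm (82.5 mm from the bottom); z runs along the can towards the cap. It starts lying on the bench.
- amber_jar: Amber jar with a black lid, 54 mm in diameter, 85 mm tall, about 200 g, standing in the lane. Origin: centre of its underside, z up.
- white_jar: Grey jar with a red lid, 54 mm in diameter, 85 mm tall, about 200 g, standing in the lane. Origin: centre of its underside, z up.
- pink_jar: Terracotta-pink jar with a white lid, 54 mm in diameter, 85 mm tall, about 200 g, standing in the lane. Origin: centre of its underside, z up.
- model: Bystander: plaster tooth model, 70 x 65 x 34 mm. Origin: centre of its underside.
- mouse: Bystander: black computer mouse, 105 x 60 x 30 mm. Origin: centre of its underside.
- puck: Bystander: white milling blank, a disc 98 mm across, 18 mm thick. Origin: centre of its underside.
There are look-alikes about, which are no part of the job. Leave any pink look-alike of the green_can alone. Leave any brown look-alike of the blue_can alone.

How it is judged:
On the way, in this order (a step that is already met when the one before it is completed fails the run):
1. both cans stand upright on the lane's floor, let go (angle between each of blue_can, green_can's own z axis and vertical below 0.08 rad and x of blue_can in the frame of lane between -0.015 and 0.015 m and y of blue_can in the frame of lane between -0.18 and 0.18 m and z of blue_can in the frame of lane between 0.0825 and 0.0905 m and x of green_can in the frame of lane between -0.015 and 0.015 m and y of green_can in the frame of lane between -0.18 and 0.18 m and z of green_can in the frame of lane between 0.0825 and 0.0905 m and contact force between each of blue_can, green_can and the fingers below 0.1 N), for 0.2 s.
2. the keeper has closed up the row (value of joint keeper above 0.103 m), for 0.2 s.
At the end, for the whole second after the job is handed in: Both cans and all three jars stand upright (within 4.5 degrees), caps up and at rest, on the lane's floor between the rails, and the keeper is slid up so far that at most 5 mm of slack is left in the whole row (angle between each of blue_can, green_can, amber_jar, white_jar, pink_jar's own z axis and vertical below 0.08 rad and x of blue_can in the frame of lane between -0.015 and 0.015 m and y of blue_can in the frame of lane between -0.18 and 0.18 m and z of blue_can in the frame of lane between 0.0825 and 0.0905 m and x of green_can in the frame of lane between -0.015 and 0.015 m and y of green_can in the frame of lane between -0.18 and 0.18 m and z of green_can in the frame of lane between 0.0825 and 0.0905 m and x of amber_jar in the frame of lane between -0.015 and 0.015 m and y of amber_jar in the frame of lane between -0.18 and 0.18 m and z of amber_jar in the frame of lane between 0 and 0.008 m and x of white_jar in the frame of lane between -0.015 and 0.015 m and y of white_jar in the frame of lane between -0.18 and 0.18 m and z of white_jar in the frame of lane between 0 and 0.008 m and x of pink_jar in the frame of lane between -0.015 and 0.015 m and y of pink_jar in the frame of lane between -0.18 and 0.18 m and z of pink_jar in the frame of lane between 0 and 0.008 m and linear speed of each of blue_can, green_can, amber_jar, white_jar, pink_jar below 0.02 m/s and value of joint keeper above 0.103 m); the robot touches nothing.
It fails at once if a jar is tipped over (angle between any of amber_jar, white_jar, pink_jar's own z axis and vertical above 0.5 rad).
It fails at once if a can is dropped onto the lane (moving at over 0.4 m/s within 30 mm of its floor) or pressed on it with over 50 N (contact force between any of blue_can, green_can and lane above 50 N or (linear speed of blue_can above 0.4 m/s and x of blue_can in the frame of lane between -0.03 and 0.03 m and y of blue_can in the frame of lane between -0.18 and 0.18 m and z of blue_can in the frame of lane below 0.1165 m) or (linear speed of green_can above 0.4 m/s and x of green_can in the frame of lane between -0.03 and 0.03 m and y of green_can in the frame of lane between -0.18 and 0.18 m and z of green_can in the frame of lane below 0.1165 m)).
It fails at once if the row is crushed by the keeper (over 60 N) (contact force between keeper and blue_can above 60 N or contact force between keeper and green_can above 60 N or contact force between keeper and amber_jar above 60 N or contact force between keeper and white_jar above 60 N or contact force between keeper and pink_jar above 60 N).
It fails at once if a bystander is shifted by more than 40 mm (distance of any of model, mouse, puck from where it was at the start of the episode above 0.04 m).
It also fails if it takes over 61 s, if anything falls off the work surface, if the arm or the gripper's body presses on something with over 40 N, if the wrist force passes 120 N, or if a joint passes its speed limit or range.

## Working session

There is one attempt and no reset: what is moved stays moved. The work goes in short steps, Python scripts to look and compute and a tool call to move; the robot and the scene stay as the last step left them, time stands still between calls to the robot, and variables do not carry over. Pictures are saved under pics/ and viewed, at most 10 in all, crops included, and the job is handed in when it is done.

Besides the shell and the picture viewer there is one more tool, called after "Emit:" by a JSON object that holds its "fn" and its "kwargs", one argument or row to a line. apply_moves: Moves the arm, as the interface text tells. Its arguments: {"type":"object","properties":{"increments":{"type":"array"},"squeeze":{"type":"number"}},"required":["increments"]}

```bash
mkdir -p pics; cat > h.py <<'E'
import numpy as np, cv2
from workcell import *
def cloud(s):
    h,w=s["range_z"].shape
    u,v=np.meshgrid(np.arange(w),np.arange(h))
    z=s["range_z"]
    p=np.stack([(u-s["cx"])/s["fx"]*z,-(v-s["cy"])/s["fy"]*z,-z,np.ones_like(z)],-1)
    return (p@np.array(s["world_from_camera"]).T)[...,:3]
E
python3 - <<'E'
from h import *
a=[]
for n in("scene","side"):
    s=snapshot(n); cv2.imwrite(f"pics/{n}1.png",s["color"]); np.savez(f"{n}1.npz",P=cloud(s),**s)
    W=np.array(s["world_from_camera"]);print(n,W.round(3).tolist(),s["fx"],s["fy"],s["cx"],s["cy"],[k for k in s])
print(observe())
E
```

```text
scene [[-0.039, -0.596, 0.802, 1.42], [0.999, -0.01, 0.041, 0.037], [-0.017, 0.803, 0.596, 0.793], [0.0, 0.0, 0.0, 1.0]] 475.2674589056303 475.2674589056303 278.6204243471907 209.84234551089727 ['color', 'range_z', 'fx', 'fy', 'cx', 'cy', 'world_from_camera']
side [[-0.706, 0.437, -0.557, -0.341], [-0.708, -0.44, 0.553, 0.781], [-0.004, 0.785, 0.62, 0.98], [0.0, 0.0, 0.0, 1.0]] 486.3584934804166 486.3584934804166 281.5601508254106 211.4312106167118 ['color', 'range_z', 'fx', 'fy', 'cx', 'cy', 'world_from_camera']
{'time': 0.1, 'q': array([ 1.11749255,  0.59204565,  0.0482792 ,  1.60969148, -0.03332089,
        0.94269889, -0.03374608]), 'joint_vel': array([ 0.00152943, -0.00431133,  0.00056325, -0.00155281,  0.00060865,
       -0.00030835, -0.00051495]), 'effort': array([ 4.37805400e-03, -5.49991965e+01,  1.55318655e+00, -1.98825645e+01,
        9.72000416e-03,  3.79582561e-03,  6.13658159e-06]), 'eef_pos': array([ 0.25503889, -0.67788212,  0.23824235]), 'ee_rot': array([ 9.83856909e-01,  1.78954027e-01, -2.23834878e-04, -9.94605916e-04]), 'contact_force': array([ 0.00318033,  0.26682326, -0.26516672]), 'ft_torque': array([-0.0232112 , -0.02024282, -0.02432691]), 'grip_force': 0.0, 'grip_width': 0.08589724461971952}
```

View pics/scene1.png

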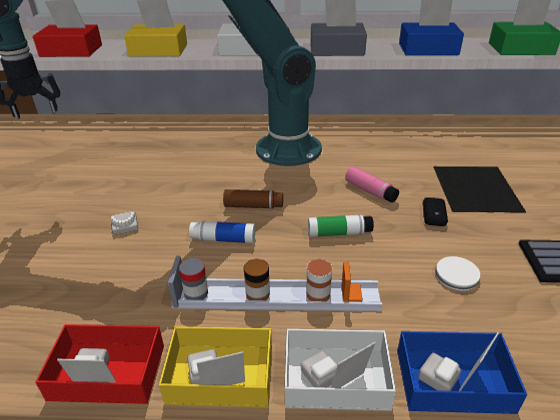

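View pics/side1.png

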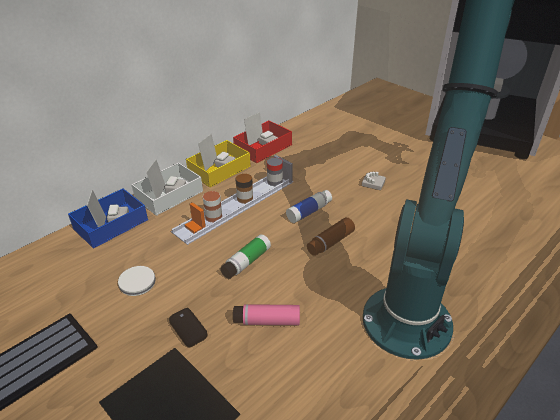

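Scene picture:
- Blue-band can at (222,232), white cap on the left. The brown look-alike is at (253,198).
- Green-band can at (341,226), black cap on the right. The pink look-alike is at (371,184).
- Lane: grey stop at (175,282), keeper at (347,283), jars at (193,280) grey/red, (257,280) amber and (319,280) pink.

The white bodies with blue and green bands match the description; the all-brown and all-pink ones don't. Next I'll confirm that in one crop and measure.

```bash
cat > m.py <<'E'
from h import *
from scipy.optimize import least_squares
D=[np.load(f"{n}1.npz") for n in("scene","side")]
def pts(f,d): 
    hsv=cv2.cvtColor(d["color"],cv2.COLOR_BGR2HSV).astype(int); P=d["P"]
    return P[f(hsv,P)&(d["range_z"]>0)]
band={"blue":(105,125),"green":(50,80)}
for n,(lo,hi) in band.items():
    A=[]
    for d in D:
        p=pts(lambda h,P:(h[...,0]>lo)&(h[...,0]<hi)&(h[...,1]>120)&(h[...,2]>50)&(P[...,2]>.012)&(P[...,2]<.06)&(P[...,0]>.4)&(P[...,0]<.75)&(abs(P[...,1])<.3),d)
        c=np.median(p,0); 
        P=d["P"]; q=P[(d["range_z"]>0)&(np.linalg.norm(P[...,:2]-c[:2],axis=-1)<.14)&(P[...,2]>.012)&(P[...,2]<.06)]
        # keep connected cluster to band: near line y
        q=q[(abs(q[:,0]-c[0])<.045)]
        A.append(q); print(n,"band",c.round(4),len(p),"ext",q.min(0).round(3),q.max(0).round(3))
    q=np.vstack(A)
    def res(v,q=q):
        u=np.array([np.cos(v[2]),np.sin(v[2])]); w=q[:,:2]-v[:2]
        perp=w@np.array([-u[1],u[0]]); return np.hypot(perp,q[:,2]-v[3])-.025
    a0=np.pi/2
    r=least_squares(res,[c[0],c[1],a0,.025],loss="soft_l1",f_scale=.002)
    v=r.x;u=np.array([np.cos(v[2]),np.sin(v[2])])
    e=abs(res(v))<.006; t=(q[:,:2]-v[:2])@u; t=t[e]
    print(" axis",v.round(4),"ends",np.percentile(t,[0,1,99,100]).round(4),"len",np.ptp(t).round(4),"rms",np.sqrt(np.mean(res(v)[e]**2)).round(4))
    for s in np.percentile(t,[.5,99.5]): print("  end",(v[:2]+s*u).round(4))
# lane
for d in D:
    P=d["P"]
    k=pts(lambda h,P:(h[...,0]>5)&(h[...,0]<16)&(h[...,1]>190)&(h[...,2]>130)&(P[...,2]>.06)&(P[...,0]>.6)&(P[...,0]<1),d)
    print("keeper top pts",len(k),k.min(0).round(3),k.max(0).round(3),np.median(k,0).round(4))
    q=P[(d["range_z"]>0)&(P[...,2]>.0125)&(P[...,2]<.020)&(P[...,0]>.65)&(P[...,0]<1.0)&(P[...,1]>-.3)&(P[...,1]<.3)]
    print("rail",len(q),q.min(0).round(3),q.max(0).round(3)); 
    for f in("x",): print(cv2.minAreaRect(q[:,:2].astype(np.float32)))
    # tops of jars
    q=P[(d["range_z"]>0)&(P[...,2]>.083)&(P[...,2]<.096)&(P[...,0]>.65)&(P[...,0]<1.0)&(abs(P[...,1])<.3)]
    L=np.sort(q[:,1]); 
    for g in np.split(q[np.argsort(q[:,1])],np.where(np.diff(L)>.015)[0]+1):
        if len(g)>20: print("jar top",len(g),g.mean(0).round(4),cv2.minEnclosingCircle(g[:,:2].astype(np.float32)))
c=cv2.imread("pics/scene1.png")[165:310,165:410]; cv2.imwrite("pics/crop1.png",cv2.resize(c,None,fx=3.2,fy=3.2,interpolation=cv2.INTER_CUBIC))
E
python3 m.py
```

```text
blue band [ 0.4996 -0.1342  0.0407] 522 ext [ 0.464 -0.242  0.012] [ 0.512 -0.076  0.053]
blue band [ 0.4712 -0.1314  0.047 ] 166 ext [ 0.446 -0.241  0.012] [ 0.507 -0.07   0.055]
 axis [0.5613 0.9446 1.4955 0.0243] ends [-1.1887 -1.1853 -1.0236 -1.0195] len 0.1692 rms 0.0023
  end [ 0.472  -0.2391]
  end [ 0.4844 -0.0749]
green band [0.4691 0.123  0.0399] 511 ext [0.43  0.062 0.012] [0.484 0.229 0.054]
green band [0.4362 0.1201 0.0459] 299 ext [0.414 0.061 0.012] [0.472 0.23  0.055]
 axis [ 0.4792 -0.13    1.6874  0.0242] ends [0.1942 0.1962 0.3583 0.3616] len 0.1673 rms 0.0023
  end [0.4565 0.064 ]
  end [0.4374 0.2273]
keeper top pts 106 [0.65  0.136 0.061] [0.702 0.147 0.083] [0.6825 0.1414 0.0793]
rail 2695 [ 0.651 -0.3    0.013] [0.948 0.3   0.02 ]
((0.7997806072235107, -1.4901161193847656e-05), (0.2966350018978119, 0.5999454855918884), 0.05135593190789223)
jar top 23 [ 0.9353 -0.2944  0.0894] ((0.936166524887085, -0.2939205765724182), 0.00595100549980998)
jar top 382 [ 0.6793 -0.1923  0.0882] ((0.6780082583427429, -0.19254839420318604), 0.02874126471579075)
jar top 540 [ 0.7549 -0.0656  0.0888] ((0.7932491302490234, -0.09232006967067719), 0.14870575070381165)
jar top 490 [0.7309 0.0942 0.0886] ((0.7920874357223511, 0.08441901206970215), 0.14191460609436035)
keeper top pts 40 [0.64  0.137 0.064] [0.698 0.148 0.083] [0.666  0.1428 0.0788]
rail 750 [ 0.65  -0.299  0.013] [0.948 0.299 0.02 ]
((0.7982980608940125, 0.000186920166015625), (0.5986936092376709, 0.2977652847766876), 89.7757339477539)
jar top 116 [ 0.6724 -0.1886  0.0877] ((0.6713548898696899, -0.18875151872634888), 0.030203385278582573)
jar top 175 [ 0.7444 -0.0624  0.0882] ((0.7920160293579102, -0.08455050736665726), 0.14741940796375275)
jar top 194 [0.7325 0.0996 0.0883] ((0.7909749746322632, 0.0874277800321579), 0.14105263352394104)
```

View pics/crop1.png

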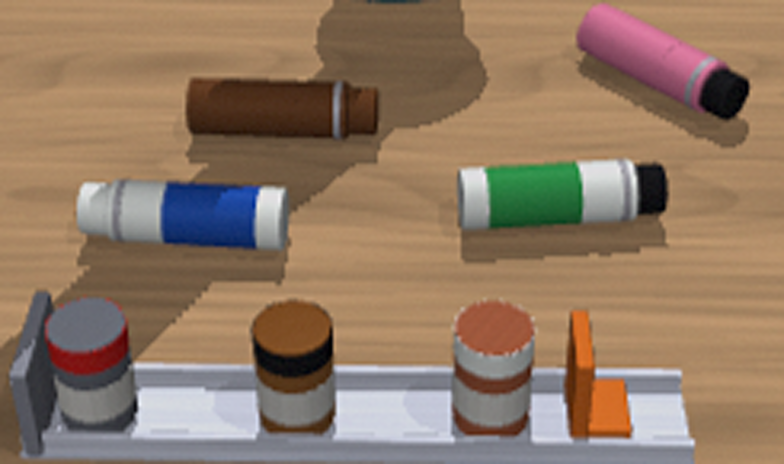

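The crop confirms it: the blue-band can has its cap on the left (crop 80,210), and the green-band can has a black cap on the right (crop 650,188). Next: tighter lane and jar numbers.

```bash
cat > m2.py <<'E'
from h import *
import sys
t=sys.argv[1]
D=[np.load(f"{n}{t}.npz") for n in("scene","side")]
for d in D:
    P=d["P"]; ok=(d["range_z"]>0)&(P[...,0]>.62)&(P[...,0]<.75)&(P[...,1]>-.26)&(P[...,1]<.23)
    q=P[ok&(P[...,2]>.0135)&(P[...,2]<.019)]
    # outer bounding of the rails, per side fits
    for y0 in np.arange(-.22,.22,.04):
        s=q[(q[:,1]>y0)&(q[:,1]<y0+.04)]
        if len(s)>4: print(round(y0+.02,2),s[:,0].min().round(4),s[:,0].max().round(4),end=" | ")
    print("\nyrange",q[:,1].min(),q[:,1].max())
    q=P[ok&(P[...,2]>.084)&(P[...,2]<.094)]; q=q[np.argsort(q[:,1])]
    for g in np.split(q,np.where(np.diff(q[:,1])>.01)[0]+1):
        if len(g)>20: print("jar top",len(g),g.mean(0).round(4),((g.min(0)+g.max(0))/2).round(4),np.ptp(g,axis=0).round(3))
    hs=cv2.cvtColor(d["color"],cv2.COLOR_BGR2HSV)
    q=P[ok&(P[...,2]>.06)&(P[...,2]<.083)&(P[...,1]<-.19)]
    q=P[ok&(P[...,2]>.076)&(P[...,2]<.083)&(P[...,1]<-.205)]
    if len(q): print("stop",len(q),q.min(0).round(3),q.max(0).round(3))
E
python3 m2.py 1
```

```text
-0.2 0.6899 0.7139 | -0.16 0.6376 0.7124 | -0.12 0.6378 0.7138 | -0.08 0.6406 0.7125 | -0.04 0.6387 0.7121 | 0.0 0.6372 0.7117 | 0.04 0.6363 0.711 | 0.08 0.6884 0.7109 | 0.12 0.638 0.7119 | 0.16 0.6372 0.7111 | 0.2 0.6363 0.7109 | 
yrange -0.23967174718238365 0.2180022315945084
jar top 374 [ 0.6787 -0.1924  0.0883] [ 0.677  -0.1931  0.0885] [0.056 0.054 0.009]
jar top 371 [ 0.6788 -0.0528  0.0884] [ 0.6767 -0.0527  0.0883] [0.055 0.052 0.008]
jar top 376 [0.676  0.0824 0.0884] [0.6747 0.0824 0.0881] [0.055 0.052 0.007]
stop 161 [ 0.636 -0.238  0.076] [ 0.719 -0.205  0.083]
-0.2 0.6321 0.7097 | -0.16 0.6346 0.7088 | -0.12 0.6329 0.7085 | -0.08 0.6373 0.653 | -0.04 0.6334 0.7056 | 0.0 0.6298 0.7081 | 0.04 0.6311 0.707 | 0.08 0.6323 0.6539 | 0.12 0.6309 0.682 | 0.16 0.6325 0.7081 | 0.2 0.6293 0.7061 | 
yrange -0.23533634915601853 0.21818189008324074
jar top 119 [ 0.6707 -0.1891  0.0879] [ 0.6698 -0.1891  0.0884] [0.055 0.058 0.009]
jar top 130 [ 0.6708 -0.0501  0.0877] [ 0.6696 -0.0504  0.089 ] [0.056 0.059 0.009]
jar top 155 [0.669  0.0851 0.0882] [0.6702 0.0844 0.0892] [0.058 0.052 0.009]
stop 47 [ 0.629 -0.237  0.076] [ 0.714 -0.22   0.082]
```

Emit:
{"fn": "apply_moves", "kwargs": {
  "increments": [
    [0,0,0,0.025,-0.025,0,0.085],
    [0,0,0,0.025,-0.025,0,0.085],
    [0,0,0,0.025,-0.025,0,0.085],
    [0,0,0,0.025,-0.025,0,0.085],
    [0,0,0,0.025,-0.025,0,0.085]
  ],
  "squeeze": 40
}}

```text
time: 0.52
eef_pos: [0.3285, -0.5157, 0.2388]
ee_rot: [0.984, 0.179, -0.0, -0.0]
contact_force: [0.5, -0.3, 0.1]
grip_width: 0.0848
grip_force: 0.0
```

Emit:
{"fn": "apply_moves", "kwargs": {
  "increments": [
    [0,0,0,0.025,-0.025,0,0.085],
    [0,0,0,0.025,-0.025,0,0.085],
    [0,0,0,0.025,-0.025,0,0.085],
    [0,0,0,0.025,-0.025,0,0.085],
    [0,0,0,0.025,-0.025,0,0.085]
  ]
}}

```text
time: 0.93
eef_pos: [0.4014, -0.3547, 0.2391]
ee_rot: [0.984, 0.179, -0.0, -0.0]
contact_force: [1.0, -0.2, -0.7]
grip_width: 0.0849
grip_force: 0.0
```

Emit:
{"fn": "apply_moves", "kwargs": {
  "increments": [
    [0,0,0,0.025,-0.025,0,0.085],
    [0,0,0,0.025,-0.025,0,0.085],
    [0,0,0,0.025,-0.025,0,0.085],
    [0,0,0,0.025,-0.025,0,0.085],
    [0,0,0,0.025,-0.025,0,0.085]
  ]
}}

```text
time: 1.35
eef_pos: [0.4743, -0.1938, 0.2391]
ee_rot: [0.984, 0.179, -0.0, -0.0]
contact_force: [0.2, -0.1, 0.6]
grip_width: 0.0851
grip_force: 0.0
```

Emit:
{"fn": "apply_moves", "kwargs": {
  "increments": [
    [0,0,-0.114,0,0,0,0.085],
    [0,0,-0.114,0,0,0,0.085],
    [0,0,-0.114,0,0,0,0.085],
    [0,0,-0.114,0,0,0,0.085],
    [0,0,-0.114,0,0,0,0.085]
  ]
}}

```text
time: 1.77
eef_pos: [0.4739, -0.1952, 0.239]
ee_rot: [0.892, 0.451, -0.0, -0.0]
contact_force: [0.8, -0.4, 0.2]
grip_width: 0.0852
grip_force: 0.0
```

Emit:
{"fn": "apply_moves", "kwargs": {
  "increments": [
    [0,0,-0.114,0,0,0,0.085],
    [0,0,-0.114,0,0,0,0.085],
    [0,0,-0.114,0,0,0,0.085],
    [0,0,-0.114,0,0,0,0.085],
    [0,0,-0.114,0,0,0,0.085]
  ]
}}

```text
time: 2.18
eef_pos: [0.4738, -0.1955, 0.239]
ee_rot: [0.73, 0.684, -0.0, -0.0]
contact_force: [1.1, -0.7, -0.1]
grip_width: 0.0852
grip_force: 0.0
```

Emit:
{"fn": "apply_moves", "kwargs": {
  "increments": [
    [0,0.109,0,0,0,0,0.085],
    [0,0.109,0,0,0,0,0.085],
    [0,0.109,0,0,0,0,0.085],
    [0,0.109,0,0,0,0,0.085],
    [0,0,0,0,0,0,0.085]
  ]
}}

```text
time: 2.6
eef_pos: [0.4728, -0.2015, 0.237]
ee_rot: [0.718, 0.661, 0.159, -0.148]
contact_force: [-0.5, -1.1, -1.1]
grip_width: 0.0853
grip_force: 0.0
```

```bash
cat > g.py <<'E'
# usage: go(target grasp point, lying/standing tool frame) -> remaining shift in tool axes and turn
from h import *
from scipy.spatial.transform import Rotation as R
def go(g,Rt):
    o=observe(); Rc=R.from_quat(o["ee_rot"]); M=Rc.as_matrix()
    Rt=R.from_matrix(Rt); tcp=np.array(g)+.011*Rt.as_matrix()[:,2]
    gc=o["eef_pos"]-.011*M[:,2]
    print("t",o["time"],"tcp",o["eef_pos"].round(4),"grasp",gc.round(4),"F",o["contact_force"].round(1),"w",round(o["grip_width"],4),"gf",round(o["grip_force"],1),"q",o["q"].round(2))
    print("axes x",M[:,0].round(3),"y",M[:,1].round(3),"z",M[:,2].round(3))
    print("turn(tool)",(Rc.inv()*Rt).as_rotvec().round(4),"world d",(tcp-o["eef_pos"]).round(4),"shift(tool)",(M.T@(tcp-o["eef_pos"])).round(4),"shift in target axes",(Rt.as_matrix().T@(tcp-o["eef_pos"])).round(4))
def frame(approach,y):
    a=np.array(approach,float);a/=np.linalg.norm(a);y=np.array(y,float);y-=y@a*a;y/=np.linalg.norm(y)
    return np.stack([np.cross(y,a),y,a],1)
b=.436
E
python3 - <<'E'
from g import *
u=np.array([.0753,.9972,0]) # blue axis towards bottom
a=np.sin(b)*u-np.cos(b)*np.array([0,0,1]); go([.4757,-.189,.028],frame(a,[.9972,-.0753,0]))
d=np.load("scene1.npz");P=d["P"];h=cv2.cvtColor(d["color"],cv2.COLOR_BGR2HSV)
q=P[(P[...,2]>.012)&(P[...,2]<.06)&(P[...,0]>.3)&(P[...,0]<.46)&(P[...,1]>.19)&(P[...,1]<.34)]
for x0 in np.arange(.3,.46,.02):
    s=q[abs(q[:,0]-x0-.01)<.01]
    if len(s): print(round(x0,2),s[:,1].min().round(3),s[:,1].max().round(3),s[:,2].max().round(3))
E
```

```text
t 2.6 tcp [ 0.4728 -0.2015  0.237 ] grasp [ 0.4725 -0.2062  0.2469] F [-0.5 -1.1 -1.1] w 0.0853 gf 0.0 q [ 0.89  0.47 -0.48  1.98 -0.25  0.92  0.53]
axes x [0.075 0.903 0.424] y [ 0.997 -0.081 -0.003] z [ 0.032  0.423 -0.906]
turn(tool) [ 0.0003 -0.0016 -0.0066] world d [ 0.0032  0.0172 -0.2189] shift(tool) [-0.077   0.0024  0.2057] shift in target axes [-0.0767  0.0019  0.2058]
0.3 0.257 0.317 0.049
0.32 0.284 0.302 0.043
0.42 0.191 0.225 0.051
0.44 0.19 0.229 0.051
```

Emit:
{"fn": "apply_moves", "kwargs": {
  "increments": [
    [0,0,0,-0.013,0,0.035,0.085],
    [0,0,0,-0.013,0,0.035,0.085],
    [0,0,0,-0.013,0,0.035,0.085],
    [0,0,0,-0.013,0,0.035,0.085],
    [0,0,0,-0.013,0.002,0.03,0.085]
  ]
}}

```text
time: 3.02
eef_pos: [0.4762, -0.181, 0.0562]
ee_rot: [0.714, 0.666, 0.157, -0.148]
contact_force: [0.8, 0.1, -0.1]
grip_width: 0.0848
grip_force: 0.0
```

Emit:
{"fn": "apply_moves", "kwargs": {
  "increments": [
    [0,0,0,-0.004,0,0.012,0.085],
    [0,0,0,-0.004,0,0.012,0.085],
    [0,0,0,-0.004,0,0.01,0.085],
    [0,0,0,0,0,0,0.085],
    [0,0,0,0,0,0,0.085]
  ]
}}

```text
time: 3.43
eef_pos: [0.4779, -0.1794, 0.0226]
ee_rot: [0.714, 0.666, 0.158, -0.147]
contact_force: [0.1, -0.2, 0.7]
grip_width: 0.0849
grip_force: 0.0
```

Emit:
{"fn": "apply_moves", "kwargs": {
  "increments": [
    [0,0,0,0,0,0,0.03],
    [0,0,0,0,0,0,0.03],
    [0,0,0,0,0,0,0.03],
    [0,0,0,0,0,0,0.03],
    [0,0,0,0,0,0,0.03]
  ]
}}

```text
time: 3.85
eef_pos: [0.4778, -0.1799, 0.0231]
ee_rot: [0.715, 0.665, 0.158, -0.147]
contact_force: [-0.8, -0.9, 5.2]
grip_width: 0.0483
grip_force: 40.5
```

Emit:
{"fn": "apply_moves", "kwargs": {
  "increments": [
    [0,0,0,0,0,0,0.03],
    [0,0,0,0,0,0,0.03],
    [0,0,0,0,0,0,0.03],
    [0,0,0,0,0,0,0.03],
    [0,0,0,0,0,0,0.03]
  ]
}}

```text
time: 4.27
eef_pos: [0.4778, -0.18, 0.0231]
ee_rot: [0.715, 0.665, 0.158, -0.147]
contact_force: [-1.2, -2.0, 5.6]
grip_width: 0.0488
grip_force: 40.5
```

```bash
python3 - <<'E'
from g import *
u=np.array([.0753,.9972,0])
a=np.sin(b)*u-np.cos(b)*np.array([0,0,1]); go([.4757,-.189,.028],frame(a,[.9972,-.0753,0]))
s=snapshot("scene");cv2.imwrite("pics/g1.png",cv2.resize(s["color"][130:330,120:400],None,fx=2.5,fy=2.5))
E
```

```text
t 4.2667 tcp [ 0.4778 -0.18    0.0231] grasp [ 0.4774 -0.1846  0.033 ] F [-1.2 -2.   5.6] w 0.0488 gf 40.5 q [ 0.81  0.81 -0.44  2.09 -0.19  0.48  0.58]
axes x [0.064 0.904 0.422] y [ 0.997 -0.071  0.001] z [ 0.031  0.421 -0.907]
turn(tool) [-0.0007  0.0007  0.0039] world d [-0.0017 -0.0044 -0.005 ] shift(tool) [-0.0062 -0.0014  0.0027] shift in target axes [-0.0062 -0.0014  0.0027]
```

View pics/g1.png

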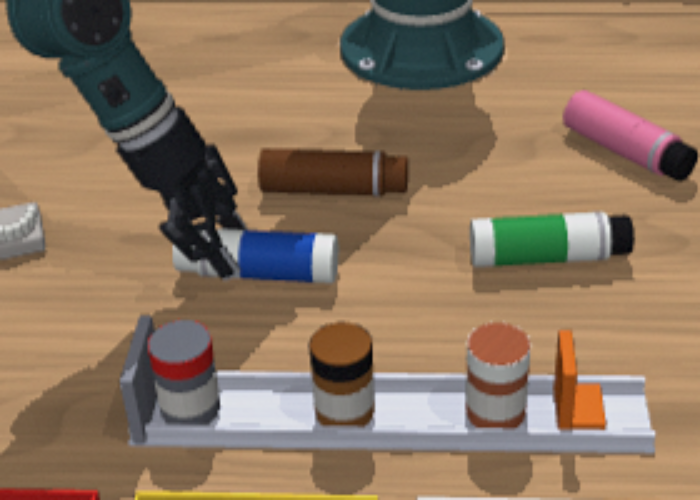

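The blue can is gripped near its cap end (crop 215,250), opening 48.8 mm. Next I'll lift it and turn it upright.

Emit:
{"fn": "apply_moves", "kwargs": {
  "increments": [
    [0,0,0,0.005,0,-0.01,0.03],
    [0,0,0,0.014,0,-0.03,0.03],
    [0,0,0,0.014,0,-0.03,0.03],
    [0,0,0,0.014,0,-0.03,0.03],
    [0,0,0,0.014,0,-0.03,0.03]
  ],
  "squeeze": 80
}}

```text
time: 4.73
eef_pos: [0.4766, -0.1789, 0.1672]
ee_rot: [0.714, 0.666, 0.158, -0.147]
contact_force: [0.4, -0.5, -3.1]
grip_width: 0.0475
grip_force: 83.3
```

Emit:
{"fn": "apply_moves", "kwargs": {
  "increments": [
    [0,0,0,0.014,0,-0.03,0.03],
    [0,0,0,0.014,0,-0.03,0.03],
    [0,-0.1,0,0,0,0,0.03],
    [0,-0.1,0,0,0,0,0.03],
    [0,-0.1,0,0,0,0,0.03]
  ]
}}

```text
time: 5.15
eef_pos: [0.4769, -0.1799, 0.2332]
ee_rot: [0.731, 0.679, 0.049, -0.044]
contact_force: [-0.9, 0.6, -4.1]
grip_width: 0.0474
grip_force: 83.7
```

Emit:
{"fn": "apply_moves", "kwargs": {
  "increments": [
    [0,-0.12,0,0,0,0,0.03],
    [0,-0.12,0,0,0,0,0.03],
    [0,-0.12,0,0,0,0,0.03],
    [0,-0.12,0,0,0,0,0.03],
    [0,-0.12,0,0,0,0,0.03]
  ]
}}

```text
time: 5.57
eef_pos: [0.4773, -0.1783, 0.2332]
ee_rot: [0.712, 0.663, -0.169, 0.16]
contact_force: [-0.6, 1.0, -4.5]
grip_width: 0.0478
grip_force: 83.7
```

```bash
python3 - <<'E'
from g import *
go([.673,.016,.25],frame([0,-np.cos(b),-np.sin(b)],[1,-.006,0]))
E
```

```text
t 5.5667 tcp [ 0.4773 -0.1783  0.2332] grasp [ 0.4776 -0.1733  0.243 ] F [-0.6  1.  -4.5] w 0.0478 gf 83.7 q [ 0.04  0.35 -0.05  2.17  0.71  0.8  -0.64]
axes x [ 0.065  0.89  -0.452] y [ 0.998 -0.071  0.004] z [-0.028 -0.451 -0.892]
turn(tool) [-0.0498 -0.6651 -0.0504] world d [0.1957 0.1843 0.0122] shift(tool) [ 0.1711  0.1823 -0.0996] shift in target axes [ 0.0673  0.1956 -0.1722]
```

Emit:
{"fn": "apply_moves", "kwargs": {
  "increments": [
    [0,0,0,0.024,0.026,-0.014,0.03],
    [0,0,0,0.024,0.026,-0.014,0.03],
    [0,0,0,0.024,0.026,-0.014,0.03],
    [0,0,0,0.024,0.026,-0.014,0.03],
    [0,0,0,0.024,0.026,-0.014,0.03]
  ]
}}

```text
time: 5.98
eef_pos: [0.6169, -0.0478, 0.2408]
ee_rot: [0.712, 0.664, -0.168, 0.156]
contact_force: [0.2, -1.2, -3.2]
grip_width: 0.0477
grip_force: 83.6
```

Emit:
{"fn": "apply_moves", "kwargs": {
  "increments": [
    [0,0,0,0.024,0.026,-0.014,0.03],
    [0,0,0,0.024,0.026,-0.014,0.03],
    [0,-0.11,0,0,0,0,0.03],
    [0,-0.11,0,0,0,0,0.03],
    [0,-0.11,0,0,0,0,0.03]
  ]
}}

```text
time: 6.4
eef_pos: [0.6727, 0.0034, 0.2447]
ee_rot: [0.675, 0.628, -0.283, 0.265]
contact_force: [-0.2, -0.8, -4.8]
grip_width: 0.0475
grip_force: 83.9
```

Emit:
{"fn": "apply_moves", "kwargs": {
  "increments": [
    [0,-0.11,0,0,0,0,0.03],
    [0,-0.11,0,0,0,0,0.03],
    [0,-0.11,0,0,0,0,0.03],
    [0,0,0,0,0,0,0.03],
    [0,0,0,0,0,0,0.03]
  ]
}}

```text
time: 6.82
eef_pos: [0.6717, 0.0039, 0.2418]
ee_rot: [0.618, 0.579, -0.39, 0.361]
contact_force: [-0.7, -0.0, -2.3]
grip_width: 0.0476
grip_force: 83.9
```

```bash
cat > can.py <<'E'
# held/standing can: fit axis & bottom/top of upright can per camera
from g import *
import sys
from scipy.optimize import least_squares
def look(t):
    for n in("scene","side"):
        s=snapshot(n); cv2.imwrite(f"pics/{n}{t}.png",s["color"]); np.savez(f"{n}{t}.npz",P=cloud(s),**s)
def band(t,lo,hi):
    for n in("scene","side"):
        d=np.load(f"{n}{t}.npz");P=d["P"];h=cv2.cvtColor(d["color"],cv2.COLOR_BGR2HSV).astype(int)
        m=(h[...,0]>lo)&(h[...,0]<hi)&(h[...,1]>120)&(h[...,2]>40)&(d["range_z"]>0)&(P[...,0]>.4)&(P[...,0]<.78)&(abs(P[...,1])<.3)
        m=cv2.erode(m.astype(np.uint8),np.ones((3,3)))>0
        q=P[m]; c=q.mean(0); q=q[np.linalg.norm(q-np.median(q,0),axis=1)<.08]
        cam=d["world_from_camera"][:3,3]; v=(c-cam)[:2]; v/=np.linalg.norm(v)
        f=lambda p:np.hypot(q[:,0]-p[0]-p[2]*(q[:,2]-c[2]),q[:,1]-p[1]-p[3]*(q[:,2]-c[2]))-.025
        p=least_squares(f,[c[0]+.015*v[0],c[1]+.015*v[1],0,0],loss="soft_l1",f_scale=.002).x
        print(n,len(q),"axis xy at band",p[:2].round(4),"lean",p[2:].round(3),"band z",np.percentile(q[:,2],[2,98]).round(3),"rms",np.sqrt(np.mean(f(p)**2)).round(4))
E
python3 - <<'E'
from can import *
go([.673,.016,.25],frame([0,-np.cos(b),-np.sin(b)],[1,-.006,0]))
look("2"); band("2",105,125)
E
```

```text
t 6.8167 tcp [0.6717 0.0039 0.2418] grasp [0.6724 0.0138 0.2466] F [-0.7 -0.  -2.3] w 0.0476 gf 83.9 q [-0.48  0.8   0.06  1.66  0.88  1.48 -0.95]
axes x [ 0.026  0.434 -0.9  ] y [ 0.998 -0.068 -0.004] z [-0.063 -0.898 -0.435]
turn(tool) [-0.0636 -0.0141 -0.0231] world d [0.0013 0.0021 0.0036] shift(tool) [-0.0023  0.0011 -0.0035] shift in target axes [-0.0023  0.0013 -0.0034]
scene 517 axis xy at band [0.6718 0.007 ] lean [ 0.009 -0.017] band z [0.163 0.224] rms 0.0011
side 169 axis xy at band [0.6712 0.0054] lean [-0.028  0.022] band z [0.166 0.219] rms 0.0023
```

View pics/scene2.png

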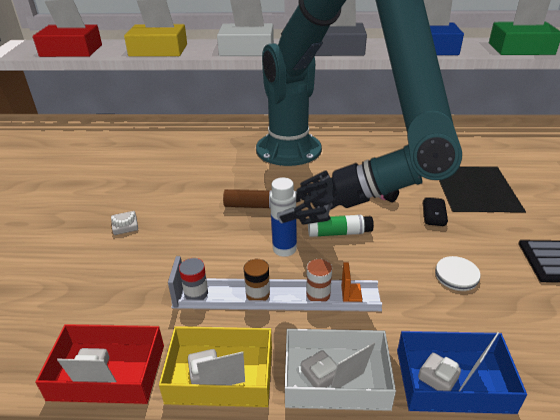

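Upright blue can at (283,215), held above the amber/pink gap. Relative to the lane it needs +10 mm in y, about +1 mm in x and 133 mm down.

Emit:
{"fn": "apply_moves", "kwargs": {
  "increments": [
    [0,-0.014,0,0.0045,0.0005,-0.009,0.03],
    [0,0,0,0.018,0,0.0087,0.03],
    [0,0,0,0.018,0,0.0087,0.03],
    [0,0,0,0.018,0,0.0087,0.03],
    [0,0,0,0.018,0,0.0087,0.03]
  ]
}}

```text
time: 7.33
eef_pos: [0.6739, 0.0106, 0.1623]
ee_rot: [0.617, 0.575, -0.393, 0.366]
contact_force: [0.3, 0.7, -3.2]
grip_width: 0.0477
grip_force: 83.9
```

Emit:
{"fn": "apply_moves", "kwargs": {
  "increments": [
    [0,0,0,0.0135,0,0.0065,0.03],
    [0,0,0,0.009,0,0.0043,0.03],
    [0,0,0,0.006,0,0.003,0.03],
    [0,0,0,0,0,0,0.03],
    [0,0,0,0,0,0,0.03]
  ]
}}

```text
time: 7.75
eef_pos: [0.674, 0.0097, 0.1326]
ee_rot: [0.617, 0.574, -0.394, 0.367]
contact_force: [-0.5, 0.0, -3.7]
grip_width: 0.0475
grip_force: 83.9
```

```bash
python3 - <<'E'
from can import *
go([.673,.024,.114],frame([0,-np.cos(b),-np.sin(b)],[1,-.068,0]))
look("3"); band("3",105,125)
a=cv2.imread("pics/scene3.png")[210:320,165:395]; c=cv2.imread("pics/side3.png")[140:250,165:395]
cv2.imwrite("pics/v3.png",cv2.resize(np.vstack([a,c]),None,fx=2.7,fy=2.7))
E
```

```text
t 7.75 tcp [0.674  0.0097 0.1326] grasp [0.6748 0.0197 0.1372] F [-0.5  0.  -3.7] w 0.0475 gf 83.9 q [-0.48  0.95  0.06  1.65  0.89  1.41 -1.08]
axes x [ 0.03   0.418 -0.908] y [ 0.997 -0.071  0.001] z [-0.064 -0.906 -0.419]
turn(tool) [-0.0642  0.0044 -0.0017] world d [-0.001   0.0043 -0.0232] shift(tool) [ 0.0229 -0.0014  0.0059] shift in target axes [ 0.0228 -0.0017  0.0059]
scene 403 axis xy at band [0.6745 0.0118] lean [0.015 0.011] band z [0.054 0.114] rms 0.0012
side 136 axis xy at band [0.6731 0.0126] lean [0.011 0.041] band z [0.056 0.106] rms 0.0024
```

View pics/v3.png

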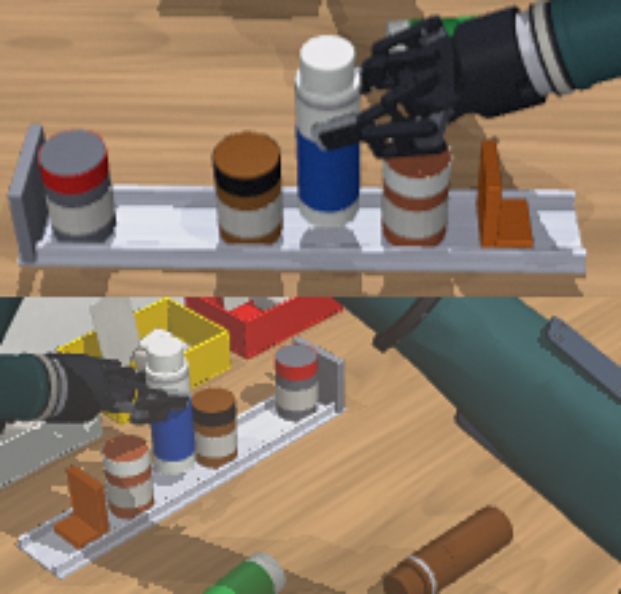

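The blue can hangs centred between amber and pink, clear of both. Lowering it slowly.

Emit:
{"fn": "apply_moves", "kwargs": {
  "increments": [
    [0,0,0,0.0065,0,0,0.03],
    [0,0,0,0.0055,0,0.0025,0.03],
    [0,0,0,0.0045,0,0.002,0.03],
    [0,0,0,0.0018,0,0.0008,0.03],
    [0,0,0,0,0,0,0.03]
  ]
}}

```text
time: 8.27
eef_pos: [0.6735, 0.0126, 0.1126]
ee_rot: [0.616, 0.574, -0.395, 0.367]
contact_force: [0.0, 0.3, -2.7]
grip_width: 0.0474
grip_force: 83.9
```

Emit:
{"fn": "apply_moves", "kwargs": {
  "increments": [
    [0,0,0,0.0014,0,0.0006,0.03],
    [0,0,0,0,0,0,0.03]
  ]
}}

```text
time: 8.43
eef_pos: [0.6739, 0.0126, 0.1118]
ee_rot: [0.616, 0.574, -0.394, 0.367]
contact_force: [-0.9, -0.5, -3.2]
grip_width: 0.0474
grip_force: 83.9
```

Emit:
{"fn": "apply_moves", "kwargs": {
  "increments": [
    [0,0,0,0.0014,0,0.0006,0.03],
    [0,0,0,0,0,0,0.03]
  ]
}}

```text
time: 8.6
eef_pos: [0.674, 0.0127, 0.1103]
ee_rot: [0.616, 0.574, -0.394, 0.367]
contact_force: [-0.0, 1.0, -2.6]
grip_width: 0.0476
grip_force: 83.9
```

Emit:
{"fn": "apply_moves", "kwargs": {
  "increments": [
    [0,0,0,0.0014,0,0.0006,0.03],
    [0,0,0,0,0,0,0.03]
  ]
}}

```text
time: 8.77
eef_pos: [0.6739, 0.0128, 0.1087]
ee_rot: [0.616, 0.574, -0.394, 0.367]
contact_force: [1.0, 0.4, -2.8]
grip_width: 0.0477
grip_force: 83.9
```

Emit:
{"fn": "apply_moves", "kwargs": {
  "increments": [
    [0,0,0,0.0009,0,0.0004,0.03],
    [0,0,0,0,0,0,0.03]
  ]
}}

```text
time: 8.93
eef_pos: [0.6739, 0.0128, 0.1078]
ee_rot: [0.616, 0.574, -0.394, 0.367]
contact_force: [-0.7, -0.0, -2.3]
grip_width: 0.0474
grip_force: 83.9
```

```bash
python3 - <<'E'
from can import *
go([.673,.024,.114],frame([0,-np.cos(b),-np.sin(b)],[1,-.068,0]))
look("4"); band("4",105,125)
E
```

```text
t 8.9333 tcp [0.6739 0.0128 0.1078] grasp [0.6747 0.0228 0.1124] F [-0.7 -0.  -2.3] w 0.0474 gf 83.9 q [-0.49  0.99  0.06  1.64  0.89  1.39 -1.1 ]
axes x [ 0.03   0.418 -0.908] y [ 0.997 -0.071 -0.   ] z [-0.064 -0.905 -0.42 ]
turn(tool) [-0.0643  0.004  -0.001 ] world d [-0.0009  0.0012  0.0016] shift(tool) [-0.001  -0.001  -0.0017] shift in target axes [-0.001  -0.0009 -0.0017]
scene 373 axis xy at band [0.6743 0.0149] lean [ 0.011 -0.006] band z [0.03  0.088] rms 0.0011
side 125 axis xy at band [0.6733 0.0162] lean [-0.017  0.004] band z [0.032 0.08 ] rms 0.0023
```

Emit:
{"fn": "apply_moves", "kwargs": {
  "increments": [
    [0,0,0,0.0009,0,0.0004,0.03],
    [0,0,0,0,0,0,0.03]
  ]
}}

```text
time: 9.2
eef_pos: [0.674, 0.0126, 0.1076]
ee_rot: [0.616, 0.574, -0.395, 0.368]
contact_force: [-0.8, 1.2, -0.9]
grip_width: 0.0472
grip_force: 84.0
```

Emit:
{"fn": "apply_moves", "kwargs": {
  "increments": [
    [0,0,0,0.0009,0,0.0004,0.03],
    [0,0,0,0,0,0,0.03]
  ]
}}

```text
time: 9.37
eef_pos: [0.674, 0.0125, 0.1075]
ee_rot: [0.616, 0.573, -0.395, 0.368]
contact_force: [-1.0, 1.6, 4.3]
grip_width: 0.0474
grip_force: 84.4
```

Contact is felt (about 7 N). Releasing and backing out.

Emit:
{"fn": "apply_moves", "kwargs": {
  "increments": [
    [0,0,0,0,0,0,0.055],
    [0,0,0,0,0,0,0.065],
    [0,0,0,0,0,0,0.08],
    [0,0,0,0,0,0,0.08],
    [0,0,0,0,0,-0.004,0.08]
  ]
}}

```text
time: 9.78
eef_pos: [0.674, 0.0154, 0.1076]
ee_rot: [0.616, 0.574, -0.395, 0.367]
contact_force: [-1.5, -0.9, -0.1]
grip_width: 0.08
grip_force: 0.0
```

Emit:
{"fn": "apply_moves", "kwargs": {
  "increments": [
    [0,0,0,0,0,-0.01,0.08],
    [0,0,0,0,0,-0.015,0.08],
    [0,0,0,0,0,-0.025,0.08],
    [0,0,0,0,0,-0.03,0.08],
    [0,0,0,0,0,-0.03,0.08]
  ]
}}

```text
time: 10.2
eef_pos: [0.6813, 0.1184, 0.1547]
ee_rot: [0.616, 0.575, -0.394, 0.367]
contact_force: [0.7, -0.6, -0.2]
grip_width: 0.08
grip_force: 0.0
```

```bash
python3 - <<'E'
from can import *
look("5"); band("5",105,125)
u=np.array([-.1164,.9932,0]) # green cap direction
a=-np.sin(b)*u-np.cos(b)*np.array([0,0,1]); go([.443,.178,.026],frame(a,[.9932,.1164,0]))
a=cv2.imread("pics/scene5.png")[160:320,165:475]
cv2.imwrite("pics/v5.png",cv2.resize(a,None,fx=2,fy=2))
E
```

```text
scene 413 axis xy at band [0.674  0.0149] lean [ 0.    -0.001] band z [0.03  0.092] rms 0.0011
side 160 axis xy at band [0.6723 0.0151] lean [-0.008  0.001] band z [0.032 0.092] rms 0.0024
t 10.3 tcp [0.6827 0.1258 0.1549] grasp [0.6833 0.1358 0.1596] F [-0.4  0.1  1. ] w 0.0798 gf 0.0 q [-0.58  0.97  0.02  1.5   0.81  1.56 -1.04]
axes x [ 0.03   0.427 -0.904] y [ 0.998 -0.062  0.003] z [-0.055 -0.902 -0.428]
turn(tool) [-0.1261  0.6904 -0.1318] world d [-0.2391  0.0476 -0.1389] shift(tool) [ 0.1387 -0.2421  0.0297] shift in target axes [ 0.1267 -0.232   0.0942]
```

View pics/v5.png

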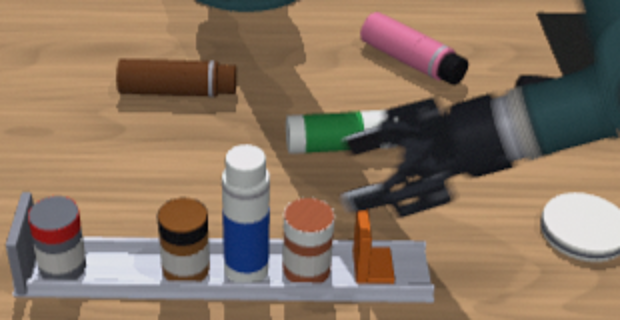

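The blue can stands upright in the lane by itself (245,215), lean about 0. Now the green can.

Emit:
{"fn": "apply_moves", "kwargs": {
  "increments": [
    [0,0,0,-0.034,0,-0.016,0.08],
    [0,0,0,-0.034,0,-0.016,0.08],
    [0,0,0,-0.034,0,-0.016,0.085],
    [-0.018,0.0986,-0.019,0,0,0,0.085],
    [-0.018,0.0986,-0.019,0,0,0,0.085]
  ]
}}

```text
time: 10.72
eef_pos: [0.6821, 0.1204, 0.2681]
ee_rot: [0.635, 0.628, -0.324, 0.312]
contact_force: [-0.4, -1.0, -1.0]
grip_width: 0.0851
grip_force: 0.0
```

Emit:
{"fn": "apply_moves", "kwargs": {
  "increments": [
    [-0.018,0.0986,-0.019,0,0,0,0.085],
    [-0.018,0.0986,-0.019,0,0,0,0.085],
    [-0.018,0.0986,-0.019,0,0,0,0.085],
    [-0.018,0.0986,-0.019,0,0,0,0.085],
    [-0.018,0.0986,-0.019,0,0,0,0.085]
  ]
}}

```text
time: 11.13
eef_pos: [0.6814, 0.1187, 0.268]
ee_rot: [0.65, 0.728, -0.147, 0.162]
contact_force: [-0.5, -0.1, 0.1]
grip_width: 0.0848
grip_force: 0.0
```

```bash
cat > gr.py <<'E'
from can import *
u=np.array([-.1164,.9932,0])
a=-np.sin(b)*u-np.cos(b)*np.array([0,0,1]); go([.443,.178,.026],frame(a,[.9932,.1164,0]))
E
python3 gr.py
```

```text
t 11.1333 tcp [0.6814 0.1187 0.268 ] grasp [0.6809 0.1234 0.278 ] F [-0.5 -0.1  0.1] w 0.0848 gf 0.0 q [-0.29  0.58 -0.2   1.63  0.57  1.17 -0.64]
axes x [-0.103  0.899 -0.426] y [ 0.994  0.112 -0.004] z [ 0.044 -0.424 -0.905]
turn(tool) [-0.0052  0.0041 -0.0028] world d [-0.2379  0.0546 -0.252 ] shift(tool) [ 0.1809 -0.2294  0.1943] shift in target axes [ 0.1807 -0.2299  0.1938]
```

Emit:
{"fn": "apply_moves", "kwargs": {
  "increments": [
    [0,0,0,0.0105,-0.033,-0.0048,0.085],
    [0,0,0,0.0105,-0.033,-0.0048,0.085],
    [0,0,0,0.0105,-0.033,-0.0048,0.085],
    [0,0,0,0.0105,-0.033,-0.0048,0.085],
    [0,0,0,0.0105,-0.033,-0.0048,0.085]
  ]
}}

```text
time: 11.55
eef_pos: [0.5094, 0.1571, 0.2672]
ee_rot: [0.651, 0.727, -0.149, 0.163]
contact_force: [-1.0, 1.0, 0.5]
grip_width: 0.0853
grip_force: 0.0
```

Emit:
{"fn": "apply_moves", "kwargs": {
  "increments": [
    [0,0,0,0.0105,-0.033,-0.0048,0.085],
    [0,0,0,0.0105,-0.033,-0.0048,0.085],
    [0,0,0,0.015,0,0.032,0.085],
    [0,0,0,0.015,0,0.032,0.085],
    [0,0,0,0.015,0,0.032,0.085]
  ]
}}

```text
time: 11.97
eef_pos: [0.4426, 0.1731, 0.1609]
ee_rot: [0.65, 0.727, -0.147, 0.163]
contact_force: [0.2, 0.9, -0.8]
grip_width: 0.0852
grip_force: 0.0
```

Emit:
{"fn": "apply_moves", "kwargs": {
  "increments": [
    [0,0,0,0.015,0,0.032,0.085],
    [0,0,0,0.015,0,0.032,0.085],
    [0,0,0,0.007,0,0.015,0.085],
    [0,0,0,0,0,0,0.085],
    [0,0,0,0,0,0,0.085]
  ]
}}

```text
time: 12.38
eef_pos: [0.4418, 0.1711, 0.0732]
ee_rot: [0.65, 0.727, -0.15, 0.163]
contact_force: [-0.1, 0.9, 0.6]
grip_width: 0.0848
grip_force: 0.0
```

```bash
python3 gr.py
```

```text
t 12.3833 tcp [0.4418 0.1711 0.0732] grasp [0.4414 0.1759 0.0831] F [-0.1  0.9  0.6] w 0.0848 gf 0.0 q [-0.56  0.66 -0.19  2.17  0.74  0.74 -1.27]
axes x [-0.102  0.896 -0.432] y [ 0.994  0.109 -0.007] z [ 0.041 -0.43  -0.902]
turn(tool) [-0.0094  0.0103 -0.0033] world d [ 0.0017  0.0023 -0.0572] shift(tool) [0.0265 0.0023 0.0507] shift in target axes [0.026  0.0019 0.051 ]
```

Emit:
{"fn": "apply_moves", "kwargs": {
  "increments": [
    [0,0.01,0,0.01,0.002,0.018,0.085],
    [0,0,0,0.009,0,0.017,0.085],
    [0,0,0,0.006,0,0.012,0.085],
    [0,0,0,0,0,0,0.085],
    [0,0,0,0,0,0,0.03]
  ],
  "squeeze": 40
}}

```text
time: 12.8
eef_pos: [0.4437, 0.1738, 0.0208]
ee_rot: [0.651, 0.727, -0.146, 0.159]
contact_force: [-0.4, 0.8, 0.2]
grip_width: 0.075
grip_force: 0.0
```

Emit:
{"fn": "apply_moves", "kwargs": {
  "increments": [
    [0,0,0,0,0,0,0.03],
    [0,0,0,0,0,0,0.03],
    [0,0,0,0,0,0,0.03],
    [0,0,0,0,0,0,0.03],
    [0,0,0,0,0,0,0.03]
  ]
}}

```text
time: 13.22
eef_pos: [0.4439, 0.1739, 0.0214]
ee_rot: [0.652, 0.727, -0.146, 0.159]
contact_force: [-1.3, 2.0, 6.3]
grip_width: 0.0487
grip_force: 40.8
```

```bash
python3 gr.py
```

```text
t 13.2167 tcp [0.4439 0.1739 0.0214] grasp [0.4435 0.1785 0.0314] F [-1.3  2.   6.3] w 0.0487 gf 40.8 q [-0.59  0.76 -0.15  2.17  0.81  0.65 -1.36]
axes x [-0.1    0.901 -0.422] y [ 0.994  0.108 -0.004] z [ 0.042 -0.419 -0.907]
turn(tool) [-0.0072 -0.0009 -0.0055] world d [-0.0004 -0.0005 -0.0054] shift(tool) [ 0.0019 -0.0004  0.0051] shift in target axes [ 0.0019 -0.0004  0.0051]
```

Emit:
{"fn": "apply_moves", "kwargs": {
  "increments": [
    [0,0,0,-0.005,0,-0.01,0.03],
    [0,0,0,-0.014,0,-0.03,0.03],
    [0,0,0,-0.014,0,-0.03,0.03],
    [0,0,0,-0.014,0,-0.03,0.03],
    [0,0,0,-0.014,0,-0.03,0.03]
  ],
  "squeeze": 80
}}

```text
time: 13.63
eef_pos: [0.4436, 0.1726, 0.1658]
ee_rot: [0.652, 0.727, -0.146, 0.158]
contact_force: [0.5, -0.0, -1.6]
grip_width: 0.0475
grip_force: 82.8
```

Emit:
{"fn": "apply_moves", "kwargs": {
  "increments": [
    [0,0,0,-0.014,0,-0.03,0.03],
    [0,0,0,-0.014,0,-0.03,0.03],
    [0,0,0,-0.014,0,-0.03,0.03],
    [0,0,0,-0.031,0.0085,0.0145,0.03],
    [0,0,0,-0.031,0.0085,0.0145,0.03]
  ]
}}

```text
time: 14.05
eef_pos: [0.4701, 0.109, 0.2658]
ee_rot: [0.65, 0.729, -0.142, 0.159]
contact_force: [0.7, -3.0, -2.8]
grip_width: 0.0478
grip_force: 83.4
```

Emit:
{"fn": "apply_moves", "kwargs": {
  "increments": [
    [0,0,0,-0.031,0.0085,0.0145,0.03],
    [0,0,0,-0.031,0.0085,0.0145,0.03],
    [0,0,0,-0.031,0.0085,0.0145,0.03],
    [0,0,0,-0.031,0.0085,0.0145,0.03],
    [0,0,0,-0.031,0.0085,0.0145,0.03]
  ]
}}

```text
time: 14.47
eef_pos: [0.529, -0.0606, 0.2627]
ee_rot: [0.652, 0.727, -0.146, 0.158]
contact_force: [0.0, 0.3, -2.4]
grip_width: 0.0476
grip_force: 83.4
```

Emit:
{"fn": "apply_moves", "kwargs": {
  "increments": [
    [0,0,0,-0.031,0.0085,0.0145,0.03],
    [0,0,0,-0.031,0.0085,0.0145,0.03],
    [0,0.11,0,0,0,0,0.03],
    [0,0.11,0,0,0,0,0.03],
    [0,0.11,0,0,0,0,0.03]
  ]
}}

```text
time: 14.88
eef_pos: [0.5534, -0.1247, 0.2629]
ee_rot: [0.667, 0.744, -0.035, 0.035]
contact_force: [0.2, -0.4, -2.2]
grip_width: 0.0475
grip_force: 83.0
```

```bash
cat > gp.py <<'E'
from can import *
go([.673,-.121,.25],frame([0,np.cos(b),-np.sin(b)],[1,-.006,0]))
E
python3 gp.py
```

```text
t 14.8833 tcp [ 0.5534 -0.1247  0.2629] grasp [ 0.5533 -0.1236  0.2738] F [ 0.2 -0.4 -2.2] w 0.0475 gf 83.0 q [ 0.28  0.37 -0.24  1.96  0.25  0.83 -0.01]
axes x [-0.109  0.989 -0.1  ] y [ 0.994  0.109 -0.005] z [ 0.006 -0.1   -0.995]
turn(tool) [-0.0608  1.2338  0.1002] world d [ 0.1196  0.0137 -0.0175] shift(tool) [0.0023 0.1205 0.0167] shift in target axes [-0.0098  0.1196  0.0198]
```

Emit:
{"fn": "apply_moves", "kwargs": {
  "increments": [
    [0,0.112,0,0,0.011,0,0.03],
    [0,0.112,0,0,0.011,0,0.03],
    [0,0.112,0,0,0.011,0,0.03],
    [0,0.112,0,0,0.011,0,0.03],
    [0,0.112,0,0,0.011,0,0.03]
  ]
}}

```text
time: 15.3
eef_pos: [0.6087, -0.1198, 0.2632]
ee_rot: [0.651, 0.724, 0.151, -0.171]
contact_force: [0.6, 0.0, -3.3]
grip_width: 0.0476
grip_force: 83.1
```

Emit:
{"fn": "apply_moves", "kwargs": {
  "increments": [
    [0,0.112,0,0,0.011,0,0.03],
    [0,0.112,0,0,0.011,0,0.03],
    [0,0.112,0,0,0.011,0,0.03],
    [0,0.112,0,0,0.011,0,0.03],
    [0,0.112,0,0,0.011,0,0.03]
  ]
}}

```text
time: 15.72
eef_pos: [0.6636, -0.1151, 0.2617]
ee_rot: [0.585, 0.649, 0.324, -0.364]
contact_force: [-0.3, 1.1, -2.8]
grip_width: 0.0479
grip_force: 83.1
```

Emit:
{"fn": "apply_moves", "kwargs": {
  "increments": [
    [0,0.112,0,0,0.01,0,0.03],
    [0,0,0,0,0,0,0.03],
    [0,0,0,0,0,0,0.03]
  ]
}}

```text
time: 15.97
eef_pos: [0.6722, -0.1139, 0.2582]
ee_rot: [0.567, 0.627, 0.354, -0.4]
contact_force: [-1.3, 0.5, -1.3]
grip_width: 0.0479
grip_force: 83.1
```

```bash
cat >> gp.py <<'E'
o=observe();M=R.from_quat(o["ee_rot"]).as_matrix()
Mg=np.array([[-.100,.901,-.422],[.994,.108,-.004],[.042,-.419,-.907]]) # tool axes at grasp
u=np.array([-.108,.994,0]);print("can axis now",((Mg@u)@M.T).round(3))
E
sed -i '1a import sys' gp.py; python3 gp.py; python3 -c "
from can import *
look('6'); band('6',50,80)"
```

```text
t 15.9667 tcp [ 0.6722 -0.1139  0.2582] grasp [ 0.6733 -0.1237  0.2629] F [-1.3  0.5 -1.3] w 0.0479 gf 83.1 q [ 0.79  0.92 -0.62  1.48 -0.54  1.39  0.61]
axes x [-0.037  0.429  0.903] y [ 0.994  0.107 -0.01 ] z [-0.101  0.897 -0.43 ]
turn(tool) [-0.1012  0.0093  0.0391] world d [ 0.0008  0.0028 -0.0128] shift(tool) [-0.0104  0.0012  0.008 ] shift in target axes [-0.0104  0.0008  0.008 ]
can axis now [0.009 0.011 0.999]
scene 515 axis xy at band [ 0.6725 -0.1173] lean [0.007 0.016] band z [0.171 0.233] rms 0.0011
side 140 axis xy at band [ 0.6723 -0.1138] lean [-0.001  0.052] band z [0.176 0.235] rms 0.0025
```

View pics/scene6.png

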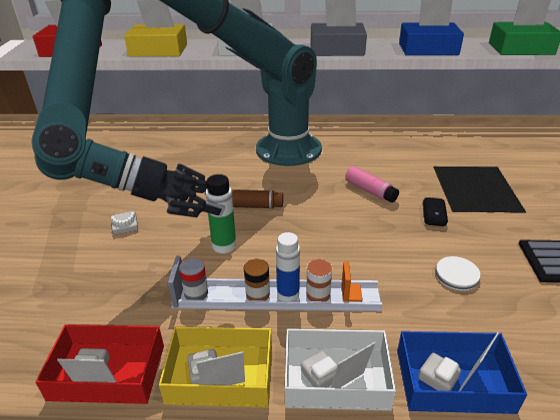

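Green can upright at (221,215) above the grey/amber gap. It needs −6 mm in y, +1 mm in x, a 0.014 rad trim and then lowering.

Emit:
{"fn": "apply_moves", "kwargs": {
  "increments": [
    [0,0.014,0,-0.0026,0.001,-0.0054,0.03],
    [0,0,0,-0.0163,0,0.0077,0.03],
    [0,0,0,-0.0163,0,0.0077,0.03],
    [0,0,0,-0.0163,0,0.0077,0.03],
    [0,0,0,-0.0163,0,0.0077,0.03]
  ]
}}

```text
time: 16.48
eef_pos: [0.6738, -0.1169, 0.1864]
ee_rot: [0.564, 0.626, 0.358, -0.404]
contact_force: [0.1, 0.3, -1.5]
grip_width: 0.0473
grip_force: 83.1
```

Emit:
{"fn": "apply_moves", "kwargs": {
  "increments": [
    [0,0,0,-0.0163,0,0.0077,0.03],
    [0,0,0,-0.0163,0,0.0077,0.03],
    [0,0,0,-0.009,0,0.0043,0.03],
    [0,0,0,0,0,0,0.03],
    [0,0,0,0,0,0,0.03]
  ]
}}

```text
time: 16.9
eef_pos: [0.6742, -0.1162, 0.1423]
ee_rot: [0.563, 0.625, 0.359, -0.404]
contact_force: [0.8, 0.3, -1.0]
grip_width: 0.0474
grip_force: 83.1
```

```bash
python3 gp.py; python3 -c "
from can import *
look('7'); band('7',50,80)"; python3 m2.py 7 | grep jar
```

```text
t 16.9 tcp [ 0.6742 -0.1162  0.1423] grasp [ 0.6753 -0.1262  0.1469] F [ 0.8  0.3 -1. ] w 0.0474 gf 83.1 q [ 0.77  1.07 -0.59  1.48 -0.5   1.3   0.7 ]
axes x [-0.038  0.414  0.91 ] y [ 0.994  0.108 -0.007] z [-0.101  0.904 -0.415]
turn(tool) [-0.1015 -0.0071  0.0415] world d [-0.0012  0.0052  0.103 ] shift(tool) [ 0.0959 -0.0014 -0.038 ] shift in target axes [ 0.0956 -0.0015 -0.0388]
can axis now [ 0.008 -0.006  0.999]
scene 427 axis xy at band [ 0.6746 -0.1186] lean [ 0.012 -0.008] band z [0.056 0.117] rms 0.0011
side 102 axis xy at band [ 0.6746 -0.1164] lean [-0.004  0.066] band z [0.061 0.118] rms 0.0029
jar top 271 [ 0.6855 -0.1927  0.0882] [ 0.6855 -0.1927  0.0878] [0.039 0.054 0.008]
jar top 80 [ 0.6934 -0.1132  0.089 ] [ 0.6863 -0.1176  0.0891] [0.032 0.048 0.01 ]
jar top 373 [ 0.6786 -0.0527  0.0883] [ 0.6778 -0.0527  0.0881] [0.056 0.052 0.008]
jar top 77 [0.6937 0.0151 0.0891] [0.6885 0.0151 0.089 ] [0.025 0.049 0.01 ]
jar top 380 [0.6764 0.0821 0.0884] [0.6749 0.0824 0.0882] [0.055 0.052 0.008]
jar top 108 [ 0.6709 -0.1896  0.0885] [ 0.6691 -0.1943  0.0885] [0.063 0.065 0.008]
jar top 46 [ 0.6609 -0.1034  0.0891] [ 0.6649 -0.1104  0.0892] [0.039 0.041 0.01 ]
jar top 134 [ 0.6712 -0.0497  0.0882] [ 0.6724 -0.0519  0.0888] [0.052 0.055 0.009]
jar top 45 [0.6555 0.0267 0.0893] [0.6629 0.0227 0.089 ] [0.04  0.041 0.01 ]
jar top 148 [0.6693 0.0849 0.0882] [0.6717 0.0847 0.0882] [0.055 0.055 0.008]
```

Emit:
{"fn": "apply_moves", "kwargs": {
  "increments": [
    [0,0,0,-0.0068,0,0,0.03],
    [0,0,0,-0.0055,0,0.0025,0.03],
    [0,0,0,-0.0045,0,0.002,0.03],
    [0,0,0,-0.0018,0,0.0008,0.03],
    [0,0,0,0,0,0,0.03]
  ]
}}

```text
time: 17.42
eef_pos: [0.6741, -0.1195, 0.123]
ee_rot: [0.563, 0.625, 0.358, -0.404]
contact_force: [-0.4, -0.3, -2.0]
grip_width: 0.0475
grip_force: 83.1
```

Emit:
{"fn": "apply_moves", "kwargs": {
  "increments": [
    [0,0,0,-0.0018,0,0.0008,0.03],
    [0,0,0,-0.0014,0,0.0006,0.03],
    [0,0,0,0,0,0,0.03]
  ]
}}

```text
time: 17.67
eef_pos: [0.6745, -0.1194, 0.1202]
ee_rot: [0.563, 0.625, 0.359, -0.404]
contact_force: [-0.2, 0.3, -2.6]
grip_width: 0.0479
grip_force: 83.1
```

Emit:
{"fn": "apply_moves", "kwargs": {
  "increments": [
    [0,0,0,-0.0014,0,0.0006,0.03],
    [0,0,0,0,0,0,0.03]
  ]
}}

```text
time: 17.83
eef_pos: [0.6745, -0.1195, 0.1187]
ee_rot: [0.563, 0.626, 0.359, -0.404]
contact_force: [0.0, 0.1, -0.7]
grip_width: 0.0478
grip_force: 83.1
```

Emit:
{"fn": "apply_moves", "kwargs": {
  "increments": [
    [0,0,0,-0.0009,0,0.0004,0.03],
    [0,0,0,0,0,0,0.03]
  ]
}}

```text
time: 18.0
eef_pos: [0.6745, -0.1195, 0.1178]
ee_rot: [0.563, 0.626, 0.359, -0.404]
contact_force: [0.1, 0.3, -2.0]
grip_width: 0.0478
grip_force: 83.1
```

Bottom is at about 8 mm; single millimetre steps now.

Emit:
{"fn": "apply_moves", "kwargs": {
  "increments": [
    [0,0,0,-0.0009,0,0.0004,0.03],
    [0,0,0,0,0,0,0.03]
  ]
}}

```text
time: 18.17
eef_pos: [0.6745, -0.1196, 0.1168]
ee_rot: [0.563, 0.626, 0.359, -0.404]
contact_force: [-0.3, 1.1, -2.5]
grip_width: 0.0481
grip_force: 83.1
```

Emit:
{"fn": "apply_moves", "kwargs": {
  "increments": [
    [0,0,0,-0.0009,0,0.0004,0.03],
    [0,0,0,0,0,0,0.03]
  ]
}}

```text
time: 18.33
eef_pos: [0.6746, -0.1194, 0.1162]
ee_rot: [0.563, 0.625, 0.359, -0.404]
contact_force: [-0.5, -0.5, -1.1]
grip_width: 0.0477
grip_force: 83.0
```

Emit:
{"fn": "apply_moves", "kwargs": {
  "increments": [
    [0,0,0,-0.0009,0,0.0004,0.03],
    [0,0,0,0,0,0,0.03]
  ]
}}

```text
time: 18.5
eef_pos: [0.6745, -0.1192, 0.1162]
ee_rot: [0.563, 0.625, 0.359, -0.404]
contact_force: [-0.8, -0.3, 2.1]
grip_width: 0.0475
grip_force: 83.2
```

Contact (z stalls, force rises). Releasing and backing out.

Emit:
{"fn": "apply_moves", "kwargs": {
  "increments": [
    [0,0,0,0,0,0,0.055],
    [0,0,0,0,0,0,0.065],
    [0,0,0,0,0,0,0.08],
    [0,0,0,0,0,0,0.08],
    [0,0,0,0,0,-0.004,0.08]
  ]
}}

```text
time: 18.92
eef_pos: [0.6746, -0.1223, 0.1166]
ee_rot: [0.563, 0.626, 0.358, -0.404]
contact_force: [-0.4, -0.3, -0.3]
grip_width: 0.0802
grip_force: 0.0
```

Emit:
{"fn": "apply_moves", "kwargs": {
  "increments": [
    [0,0,0,0,0,-0.01,0.08],
    [0,0,0,0,0,-0.015,0.08],
    [0,0,0,0,0,-0.025,0.08],
    [0,0,0,0,0,-0.03,0.08],
    [0,0,0,0,0,-0.03,0.08]
  ]
}}

```text
time: 19.33
eef_pos: [0.686, -0.224, 0.1634]
ee_rot: [0.563, 0.626, 0.358, -0.404]
contact_force: [-0.1, -0.0, 0.2]
grip_width: 0.0801
grip_force: 0.0
```

```bash
python3 -c "
from can import *
look('8'); band('8',50,80);band('8',105,125)
for n in('scene','side'):
    d=np.load(n+'8.npz');P=d['P'];h=cv2.cvtColor(d['color'],cv2.COLOR_BGR2HSV)
    m=(h[...,0]>5)&(h[...,0]<16)&(h[...,1]>190)&(P[...,2]>.07)&(P[...,2]<.085)&(P[...,0]>.62)&(P[...,0]<.73)&(P[...,1]>.11)&(P[...,1]<.2)
    q=P[m];print(n,len(q),q.min(0).round(4),q.max(0).round(4))
go([.673,.25,.2],frame([0,0,-1],[1,-.006,0]))
"
```

```text
scene 400 axis xy at band [ 0.675  -0.1218] lean [0.003 0.004] band z [0.03  0.091] rms 0.0011
side 49 axis xy at band [ 0.6747 -0.1165] lean [-0.043 -0.153] band z [0.036 0.091] rms 0.0021
scene 415 axis xy at band [0.674  0.0149] lean [ 0.009 -0.003] band z [0.03  0.092] rms 0.0012
side 141 axis xy at band [0.6727 0.0161] lean [-0.014 -0.015] band z [0.035 0.092] rms 0.0025
scene 110 [0.6511 0.1356 0.0706] [0.7031 0.1471 0.0831]
side 39 [0.6399 0.1365 0.0751] [0.6973 0.1502 0.0844]
t 19.4333 tcp [ 0.6878 -0.2307  0.1639] grasp [ 0.6888 -0.2406  0.1685] F [ 0.8 -0.2 -0.6] w 0.0798 gf 0.0 q [ 0.83  1.1  -0.55  1.28 -0.46  1.51  0.68]
axes x [-0.04   0.422  0.906] y [ 0.995  0.099 -0.002] z [-0.091  0.901 -0.424]
turn(tool) [-0.0616 -1.1314  0.0925] world d [-0.0148  0.4807  0.0251] shift(tool) [0.2264 0.0328 0.4237] shift in target axes [ 0.4806 -0.0177 -0.0251]
```

Both cans are standing: green at (0.675, −0.12), blue at (0.674, 0.015), scene lean under 0.01. Now up and over to behind the keeper with closed fingers.

Emit:
{"fn": "apply_moves", "kwargs": {
  "increments": [
    [0,0,0,0.033,0,-0.0155,0.05],
    [0,0,0,0.033,0,-0.0155,0.0],
    [0,0,0,0.033,0,-0.0155,0.0],
    [0,0,0,0.033,0,-0.0155,0.0],
    [-0.006,-0.113,0.009,0,0,0,0.0]
  ]
}}

```text
time: 19.85
eef_pos: [0.6882, -0.2267, 0.3115]
ee_rot: [0.588, 0.643, 0.328, -0.365]
contact_force: [0.2, -0.8, 0.5]
grip_width: 0.0194
grip_force: 0.0
```

Emit:
{"fn": "apply_moves", "kwargs": {
  "increments": [
    [-0.006,-0.113,0.009,0,0,0,0.0],
    [-0.006,-0.113,0.009,0,0,0,0.0],
    [-0.006,-0.113,0.009,0,0,0,0.0],
    [-0.006,-0.113,0.009,0,0,0,0.0],
    [-0.006,-0.113,0.009,0,0,0,0.0]
  ]
}}

```text
time: 20.27
eef_pos: [0.6871, -0.2245, 0.3095]
ee_rot: [0.675, 0.703, 0.15, -0.169]
contact_force: [0.0, 0.4, -0.7]
grip_width: -0.0002
grip_force: 0.0
```

Emit:
{"fn": "apply_moves", "kwargs": {
  "increments": [
    [-0.006,-0.113,0.009,0,0,0,0.0],
    [-0.006,-0.113,0.009,0,0,0,0.0],
    [-0.006,-0.113,0.009,0,0,0,0.0],
    [-0.006,-0.113,0.009,0,0,0,0.0],
    [0,0,0,0,0,0,0.0]
  ]
}}

```text
time: 20.68
eef_pos: [0.6882, -0.2144, 0.3103]
ee_rot: [0.701, 0.713, 0.003, -0.005]
contact_force: [-0.4, 2.3, -0.1]
grip_width: 0.0002
grip_force: 0.0
```

```bash
cat > kp.py <<'E'
from can import *
go([.673,.20,.059],frame([0,0,-1],[1,-.006,0]))
E
python3 kp.py
```

```text
t 20.6833 tcp [ 0.6882 -0.2144  0.3103] grasp [ 0.6883 -0.2145  0.3213] F [-0.4  2.3 -0.1] w 0.0002 gf 0.0 q [ 0.4   0.54 -0.25  1.54  0.13  1.09  0.14]
axes x [-0.017  1.     0.011] y [ 1.     0.017 -0.002] z [-0.003  0.011 -1.   ]
turn(tool) [-0.0025 -0.0111  0.0233] world d [-0.0152  0.4144 -0.2623] shift(tool) [ 0.4116 -0.0074  0.267 ] shift in target axes [ 0.4143 -0.0177  0.2623]
```

Emit:
{"fn": "apply_moves", "kwargs": {
  "increments": [
    [0,0,0,0.038,-0.001,0,0],
    [0,0,0,0.038,-0.001,0,0],
    [0,0,0,0.038,-0.001,0,0],
    [0,0,0,0.038,-0.001,0,0],
    [0,0,0,0.038,-0.001,0,0]
  ]
}}

```text
time: 21.1
eef_pos: [0.6805, -0.0336, 0.3097]
ee_rot: [0.706, 0.708, 0.002, -0.006]
contact_force: [1.1, -0.4, 0.1]
grip_width: 0.0
grip_force: 0.0
```

Emit:
{"fn": "apply_moves", "kwargs": {
  "increments": [
    [0,0,0,0.038,-0.001,0,0],
    [0,0,0,0.038,-0.001,0,0],
    [0,0,0,0.038,-0.001,0,0],
    [0,0,0,0.038,0,0,0],
    [0,0,0,0.038,0,0,0]
  ]
}}

```text
time: 21.52
eef_pos: [0.6768, 0.1564, 0.3114]
ee_rot: [0.706, 0.708, 0.001, -0.006]
contact_force: [1.2, 0.4, -0.2]
grip_width: -0.0003
grip_force: 0.0
```

Emit:
{"fn": "apply_moves", "kwargs": {
  "increments": [
    [0,0,0,0.038,0,0,0],
    [0,0,0.02,0,0,0,0],
    [0,0,0,0,0,0.035,0],
    [0,0,0,0,0,0.035,0],
    [0,0,0,0,0,0.035,0]
  ]
}}

```text
time: 21.93
eef_pos: [0.6769, 0.194, 0.2064]
ee_rot: [0.713, 0.701, 0.002, -0.005]
contact_force: [0.6, 0.0, 0.6]
grip_width: -0.0002
grip_force: 0.0
```

```bash
python3 kp.py
```

```text
t 21.9333 tcp [0.6769 0.194  0.2064] grasp [0.677  0.1939 0.2174] F [0.6 0.  0.6] w -0.0002 gf 0.0 q [-0.16  0.61 -0.27  1.67  0.19  0.88 -0.52]
axes x [0.016 1.    0.01 ] y [ 1.    -0.016 -0.005] z [-0.005  0.011 -1.   ]
turn(tool) [-0.0048 -0.0105 -0.0098] world d [-0.0039  0.006  -0.1584] shift(tool) [ 0.0043 -0.0032  0.1584] shift in target axes [ 0.006  -0.004   0.1584]
```

Emit:
{"fn": "apply_moves", "kwargs": {
  "increments": [
    [0,0,0,0,-0.003,0.035,0],
    [0,0,0,0.004,0,0.035,0],
    [0,0,0,0,0,0.035,0],
    [0,0,0,0,0,0.035,0],
    [0,0,0,0,0,0.018,0]
  ]
}}

```text
time: 22.35
eef_pos: [0.6701, 0.1978, 0.0441]
ee_rot: [0.713, 0.701, -0.002, -0.007]
contact_force: [-0.8, 0.8, -0.4]
grip_width: 0.0003
grip_force: 0.0
```

Emit:
{"fn": "apply_moves", "kwargs": {
  "increments": [
    [0,0,0,0,0,0,0],
    [0,0,0,-0.01,0,0,0],
    [0,0,0,-0.01,0,0,0],
    [0,0,0,-0.005,0,0,0],
    [0,0,0,-0.005,0,0,0]
  ]
}}

```text
time: 22.77
eef_pos: [0.6736, 0.1684, 0.0509]
ee_rot: [0.713, 0.701, 0.003, -0.004]
contact_force: [-0.3, -0.0, -0.3]
grip_width: -0.0
grip_force: 0.0
```

Emit:
{"fn": "apply_moves", "kwargs": {
  "increments": [
    [0,0,0,-0.005,0,0,0],
    [0,0,0,-0.005,0,0,0],
    [0,0,0,-0.005,0,0,0],
    [0,0,0,-0.005,0,0,0],
    [0,0,0,-0.005,0,0,0]
  ]
}}

```text
time: 23.18
eef_pos: [0.6723, 0.1469, 0.0495]
ee_rot: [0.712, 0.703, 0.003, -0.005]
contact_force: [0.1, 1.7, 2.8]
grip_width: 0.0002
grip_force: 1.1
```

Emit:
{"fn": "apply_moves", "kwargs": {
  "increments": [
    [0,0,0,-0.005,0,0,0],
    [0,0,0,-0.005,0,0,0],
    [0,0,0,-0.005,0,0,0],
    [0,0,0,-0.005,0,0,0],
    [0,0,0,-0.005,0,0,0]
  ]
}}

```text
time: 23.6
eef_pos: [0.6724, 0.1217, 0.0494]
ee_rot: [0.712, 0.702, 0.003, -0.005]
contact_force: [0.4, 3.5, 4.8]
grip_width: 0.0002
grip_force: 1.3
```

```bash
python3 kp.py; python3 -c "
from can import *
look('9'); band('9',50,80);band('9',105,125)
a=cv2.imread('pics/scene9.png')[200:320,160:400]; c=cv2.imread('pics/side9.png')[140:260,160:400]
cv2.imwrite('pics/v9.png',cv2.resize(np.vstack([a,c]),None,fx=2.4,fy=2.4))"
```

```text
t 23.6 tcp [0.6724 0.1217 0.0494] grasp [0.6725 0.1216 0.0604] F [0.4 3.5 4.8] w 0.0002 gf 1.3 q [-0.09  0.78 -0.23  1.8   0.27  0.59 -0.49]
axes x [0.013 1.    0.011] y [ 1.    -0.013 -0.002] z [-0.002  0.011 -1.   ]
turn(tool) [-0.002  -0.0111 -0.0073] world d [ 0.0006  0.0783 -0.0014] shift(tool) [ 0.0783 -0.0005  0.0023] shift in target axes [0.0783 0.0001 0.0014]
scene 393 axis xy at band [ 0.675  -0.1217] lean [ 0.012 -0.002] band z [0.03  0.091] rms 0.0011
side 53 axis xy at band [ 0.6748 -0.1151] lean [-0.039  0.037] band z [0.035 0.091] rms 0.0028
scene 424 axis xy at band [0.674  0.0148] lean [ 0.009 -0.004] band z [0.03  0.092] rms 0.0011can.py:13: RuntimeWarning: Mean of empty slice.
  q=P[m]; c=q.mean(0); q=q[np.linalg.norm(q-np.median(q,0),axis=1)<.08]
  ret = um.true_divide(
  return _methods._mean(a, axis=axis, dtype=dtype,
Traceback (most recent call last):
  File "can.py", line 16, in band
    p=least_squares(f,[c[0]+.015*v[0],c[1]+.015*v[1],0,0],loss="soft_l1",f_scale=.002).x
      ~~~~~~~~~~~~~^^^^^^^^^^^^^^^^^^^^^^^^^^^^^^^^^^^^^^^^^^^^^^^^^^^^^^^^^^^^^^^^^^^
ValueError: Initial guess is outside of provided bounds
```

The keeper moves with a small force (3.5 N). Still being pushed within limits.

Emit:
{"fn": "apply_moves", "kwargs": {
  "increments": [
    [0,0,0,-0.005,0,0,0],
    [0,0,0,-0.005,0,0,0],
    [0,0,0,-0.005,0,0,0],
    [0,0,0,-0.005,0,0,0],
    [0,0,0,-0.005,0,0,0]
  ]
}}

```text
time: 24.12
eef_pos: [0.6726, 0.0981, 0.0494]
ee_rot: [0.712, 0.703, 0.004, -0.005]
contact_force: [1.3, 6.4, 5.3]
grip_width: 0.0
grip_force: 3.5
```

Emit:
{"fn": "apply_moves", "kwargs": {
  "increments": [
    [0,0,0,-0.005,0,0,0],
    [0,0,0,-0.005,0,0,0],
    [0,0,0,-0.005,0,0,0],
    [0,0,0,-0.005,0,0,0],
    [0,0,0,-0.005,0,0,0]
  ]
}}

```text
time: 24.53
eef_pos: [0.6727, 0.0746, 0.0494]
ee_rot: [0.711, 0.703, 0.005, -0.005]
contact_force: [3.2, 8.0, 5.5]
grip_width: -0.0002
grip_force: 3.7
```

```bash
cat > kw.py <<'E'
from can import *
t=sys.argv[1]; look(t)
a=cv2.imread(f'pics/scene{t}.png')[200:320,160:400]; c=cv2.imread(f'pics/side{t}.png')[140:260,160:400]
cv2.imwrite(f'pics/v{t}.png',cv2.resize(np.vstack([a,c]),None,fx=2.4,fy=2.4))
d=np.load(f'scene{t}.npz');P=d['P'];h=cv2.cvtColor(d['color'],cv2.COLOR_BGR2HSV)
m=(h[...,0]>5)&(h[...,0]<16)&(h[...,1]>190)&(P[...,2]>.07)&(P[...,2]<.085)&(P[...,0]>.62)&(P[...,0]<.73)&(P[...,1]>-.05)&(P[...,1]<.2)
q=P[m];print(len(q),q.min(0).round(4),q.max(0).round(4),"F",observe()["contact_force"].round(1))
for c in((50,80),(105,125)):
    try: band(t,*c)
    except Exception as e: print("hidden")
E
python3 kw.py 10 2>/dev/null; python3 m2.py 10 | grep jar
```

```text
74 [0.6508 0.0545 0.0709] [0.7028 0.0631 0.0832] F [2.6 4.4 6.7]
scene 378 axis xy at band [ 0.6749 -0.1309] lean [ 0.001 -0.002] band z [0.03  0.091] rms 0.0011
side 55 axis xy at band [ 0.6748 -0.1264] lean [-0.053 -0.156] band z [0.032 0.094] rms 0.0027
scene 422 axis xy at band [ 0.6741 -0.0269] lean [-0.001  0.005] band z [0.03  0.091] rms 0.0011
side 5 axis xy at band [ 0.6693 -0.0161] lean [1.13  8.554] band z [0.086 0.091] rms 0.0001
jar top 373 [ 0.6786 -0.1923  0.0884] [ 0.6769 -0.1925  0.0884] [0.054 0.054 0.009]
jar top 920 [ 0.6805 -0.0355  0.0885] [ 0.6746 -0.0523  0.089 ] [0.061 0.205 0.01 ]
jar top 107 [ 0.669  -0.1909  0.0878] [ 0.6618 -0.1939  0.0886] [0.074 0.06  0.009]
jar top 137 [ 0.6664 -0.0911  0.0886] [ 0.6725 -0.0968  0.089 ] [0.053 0.086 0.01 ]
jar top 121 [0.6627 0.0055 0.0883] [6.691e-01 3.000e-04 8.900e-02] [0.054 0.077 0.01 ]
jar top 36 [0.6672 0.0813 0.0892] [0.6709 0.0752 0.0887] [0.064 0.027 0.009]
```

View pics/v10.png

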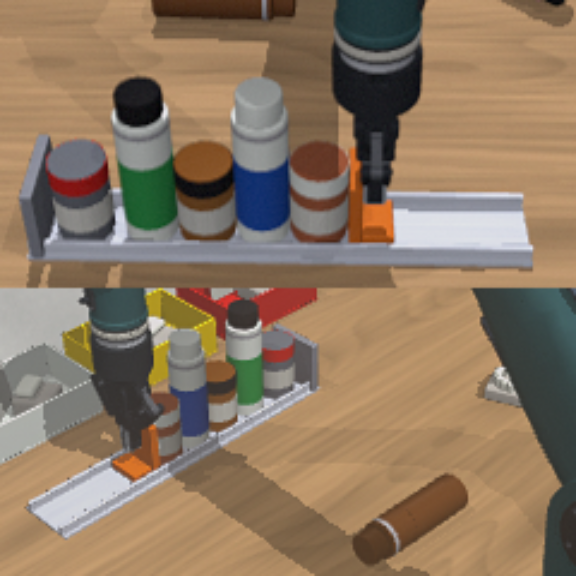

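The row is closing, all upright. About 27 mm of keeper travel is left by the pictures.

Emit:
{"fn": "apply_moves", "kwargs": {
  "increments": [
    [0,0,0,-0.004,0,0,0],
    [0,0,0,-0.004,0,0,0],
    [0,0,0,-0.004,0,0,0],
    [0,0,0,-0.004,0,0,0],
    [0,0,0,-0.004,0,0,0]
  ]
}}

```text
time: 25.05
eef_pos: [0.6729, 0.058, 0.0494]
ee_rot: [0.711, 0.703, 0.008, -0.006]
contact_force: [1.9, 17.3, 3.9]
grip_width: -0.0003
grip_force: 7.8
```

Emit:
{"fn": "apply_moves", "kwargs": {
  "increments": [
    [0,0,0,-0.002,0,0,0],
    [0,0,0,-0.002,0,0,0]
  ]
}}

```text
time: 25.22
eef_pos: [0.6729, 0.058, 0.0495]
ee_rot: [0.71, 0.704, 0.009, -0.007]
contact_force: [2.0, 18.3, 3.9]
grip_width: -0.0002
grip_force: 9.2
```

```bash
python3 kw.py 11 2>/dev/null; python3 m2.py 11 | grep -E "jar|stop"
```

```text
76 [0.6499 0.0356 0.0701] [0.7036 0.0462 0.0823] F [ 2.  16.4  4.7]
scene 400 axis xy at band [ 0.6751 -0.1475] lean [-0.001  0.001] band z [0.031 0.091] rms 0.0012
side 76 axis xy at band [ 0.6742 -0.1443] lean [-0.024  0.03 ] band z [0.033 0.092] rms 0.0029
scene 431 axis xy at band [ 0.674  -0.0435] lean [0.001 0.002] band z [0.029 0.092] rms 0.0012
side 11 axis xy at band [ 0.6538 -0.0491] lean [ 0.034 -0.1  ] band z [0.057 0.075] rms 0.002
jar top 1266 [ 0.68   -0.0929  0.0885] [ 0.6755 -0.0813  0.089 ] [0.06  0.288 0.01 ]
stop 159 [ 0.635 -0.238  0.076] [ 0.719 -0.205  0.082]
jar top 94 [ 0.6677 -0.1982  0.088 ] [ 0.6708 -0.1968  0.0885] [0.055 0.05  0.009]
jar top 129 [ 0.6672 -0.1042  0.0883] [ 0.6729 -0.1128  0.089 ] [0.058 0.084 0.01 ]
jar top 103 [ 0.6627 -0.0106  0.0885] [ 0.6678 -0.0186  0.0892] [0.05  0.081 0.009]
jar top 35 [0.6682 0.0655 0.0893] [0.6746 0.0606 0.0892] [0.074 0.026 0.009]
stop 35 [ 0.631 -0.238  0.076] [ 0.717 -0.213  0.082]
```

Emit:
{"fn": "apply_moves", "kwargs": {
  "increments": [
    [0,0,0,-0.004,0,0,0],
    [0,0,0,-0.004,0,0,0],
    [0,0,0,0,0,0,0]
  ]
}}

```text
time: 25.57
eef_pos: [0.6729, 0.058, 0.0496]
ee_rot: [0.708, 0.706, 0.013, -0.01]
contact_force: [3.0, 25.2, 2.3]
grip_width: 0.0001
grip_force: 13.0
```

```bash
python3 kw.py 12 2>/dev/null; python3 - <<'E'
import numpy as np
for n in("scene","side"):
    d=np.load(n+"12.npz");P=d["P"]; 
    for x0,z0,z1,l in((.673,.083,.094,"jar white"),(.673,.072,.083,"stop")):
        q=P[(d["range_z"]>0)&(abs(P[...,0]-x0)<.01)&(P[...,2]>z0)&(P[...,2]<z1)&(P[...,1]<-.17)&(P[...,1]>-.28)]
        if len(q): print(n,l,np.sort(q[:,1])[[0,1,-2,-1]].round(4),len(q))
E
```

```text
69 [0.6494 0.0356 0.0701] [0.7029 0.0462 0.0827] F [ 3.1 25.8  3.4]
scene 397 axis xy at band [ 0.6752 -0.1475] lean [-0.002 -0.004] band z [0.03  0.091] rms 0.0012
side 74 axis xy at band [ 0.6749 -0.1421] lean [-0.053 -0.037] band z [0.034 0.094] rms 0.0023
scene 428 axis xy at band [ 0.674  -0.0436] lean [0.006 0.005] band z [0.029 0.092] rms 0.0011
side 7 axis xy at band [ 0.6821 -0.0269] lean [-0.1  -0.28] band z [0.063 0.078] rms 0.0011
scene jar white [-0.2259 -0.2249 -0.1735 -0.173 ] 150
scene stop [-0.2388 -0.2378 -0.1726 -0.172 ] 29
side jar white [-0.2235 -0.2226 -0.1726 -0.1722] 42
side stop [-0.2366 -0.2348 -0.1768 -0.1752] 8
```

The row is rigid: 25 N with no movement, and the grey jar's edge at −0.226 meets the stop. Backing off and lifting clear.

Emit:
{"fn": "apply_moves", "kwargs": {
  "increments": [
    [0,0,0,0.004,0,0,0],
    [0,0,0,0.004,0,0,0],
    [0,0,0,0.004,0,0,0],
    [0,0,0,0.008,0,0,0],
    [0,0,0,0.015,0,0,0]
  ]
}}

```text
time: 26.08
eef_pos: [0.6713, 0.0691, 0.0484]
ee_rot: [0.713, 0.701, 0.0, -0.003]
contact_force: [-0.2, -1.1, -0.1]
grip_width: 0.0001
grip_force: 0.0
```

Emit:
{"fn": "apply_moves", "kwargs": {
  "increments": [
    [0,0,0,0.02,0,0,0],
    [0,0,0,0.02,0,-0.01,0],
    [0,0,0,0.01,0,-0.03,0],
    [0,0,0,0,0,-0.035,0],
    [0,0,0,0,0,-0.035,0]
  ]
}}

```text
time: 26.5
eef_pos: [0.6692, 0.1223, 0.1574]
ee_rot: [0.711, 0.703, -0.002, -0.006]
contact_force: [0.2, 0.0, -0.4]
grip_width: -0.0003
grip_force: 0.0
```

Emit:
{"fn": "apply_moves", "kwargs": {
  "increments": [
    [0,0,0,0.03,0,-0.01,0],
    [0,0,0,0,0,0,0],
    [0,0,0,0,0,0,0],
    [0,0,0,0,0,0,0]
  ]
}}

```text
time: 26.83
eef_pos: [0.6706, 0.1507, 0.1671]
ee_rot: [0.712, 0.702, -0.001, -0.005]
contact_force: [0.7, -0.5, -0.4]
grip_width: 0.0002
grip_force: 0.0
```

```bash
python3 kw.py 13 2>/dev/null
```

```text
104 [0.6479 0.0396 0.0702] [0.703  0.0505 0.0834] F [ 0.4 -0.8 -0.2]
scene 389 axis xy at band [ 0.6751 -0.1475] lean [ 0.001 -0.006] band z [0.031 0.091] rms 0.0012
hidden
scene 433 axis xy at band [ 0.6741 -0.0435] lean [ 0.004 -0.003] band z [0.03  0.091] rms 0.0012
side 108 axis xy at band [ 0.6731 -0.0409] lean [-0.002 -0.061] band z [0.033 0.091] rms 0.0027
```

View pics/v13.png

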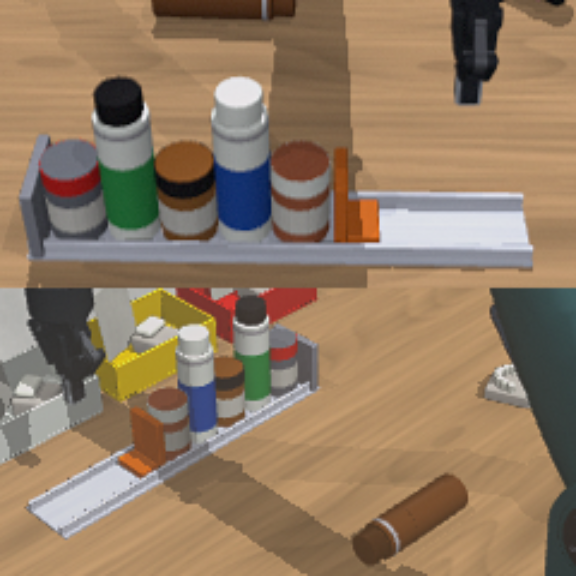

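The row looks closed, but the keeper measures about 4 mm back from where it was pressed (0.0396 vs 0.0356). I'll nudge it up again gently and release straight upward.

Emit:
{"fn": "apply_moves", "kwargs": {
  "increments": [
    [0,0,0,-0.02,0,0.035,0],
    [0,0,0,-0.02,0,0.035,0],
    [0,0,0,0,0,0.03,0],
    [0,0,0,0,0,0.017,0],
    [0,0,0,0,0,0,0]
  ]
}}

```text
time: 27.35
eef_pos: [0.6667, 0.11, 0.0455]
ee_rot: [0.713, 0.701, -0.004, -0.007]
contact_force: [-1.1, 0.4, -0.8]
grip_width: 0.0002
grip_force: 0.0
```

Emit:
{"fn": "apply_moves", "kwargs": {
  "increments": [
    [0,0,0,-0.015,0,0,0],
    [0,0,0,-0.01,0,0,0],
    [0,0,0,-0.008,0,0,0],
    [0,0,0,-0.003,0,0,0],
    [0,0,0,-0.003,0,0,0]
  ]
}}

```text
time: 27.77
eef_pos: [0.6715, 0.0729, 0.0525]
ee_rot: [0.713, 0.701, 0.002, -0.004]
contact_force: [0.8, 0.4, 0.3]
grip_width: 0.0001
grip_force: 0.0
```

Emit:
{"fn": "apply_moves", "kwargs": {
  "increments": [
    [0,0,0,-0.003,0,0,0],
    [0,0,0,-0.003,0,0,0]
  ]
}}

```text
time: 27.93
eef_pos: [0.6709, 0.0689, 0.0518]
ee_rot: [0.712, 0.702, 0.002, -0.005]
contact_force: [-0.2, -0.6, 0.3]
grip_width: 0.0002
grip_force: 0.0
```

Emit:
{"fn": "apply_moves", "kwargs": {
  "increments": [
    [0,0,0,-0.002,0,0,0],
    [0,0,0,0,0,0,0]
  ]
}}

```text
time: 28.1
eef_pos: [0.6705, 0.0662, 0.0512]
ee_rot: [0.712, 0.702, 0.001, -0.005]
contact_force: [-0.3, 0.5, -0.3]
grip_width: 0.0003
grip_force: 0.0
```

```bash
python3 kp.py; python3 kw.py 14 2>/dev/null | head -1
```

```text
t 28.1 tcp [0.6705 0.0662 0.0512] grasp [0.6706 0.0661 0.0622] F [-0.3  0.5 -0.3] w 0.0003 gf 0.0 q [-0.    0.77 -0.24  1.82  0.28  0.59 -0.43]
axes x [0.014 1.    0.009] y [ 1.    -0.014 -0.005] z [-0.005  0.009 -1.   ]
turn(tool) [-0.0047 -0.0087 -0.0082] world d [ 0.0025  0.1338 -0.0032] shift(tool) [0.1338 0.0006 0.0043] shift in target axes [0.1338 0.0017 0.0032]
98 [0.6498 0.0398 0.0712] [0.7036 0.0505 0.0827] F [0.1 1.  0.8]
```

Emit:
{"fn": "apply_moves", "kwargs": {
  "increments": [
    [0,0,0,-0.002,0,0,0],
    [0,0,0,-0.002,0,0,0]
  ]
}}

```text
time: 28.37
eef_pos: [0.6704, 0.0631, 0.0509]
ee_rot: [0.712, 0.702, 0.002, -0.005]
contact_force: [0.1, -0.8, -0.1]
grip_width: 0.0001
grip_force: 0.0
```

Emit:
{"fn": "apply_moves", "kwargs": {
  "increments": [
    [0,0,0,-0.002,0,0,0],
    [0,0,0,0,0,0,0]
  ]
}}

```text
time: 28.53
eef_pos: [0.6704, 0.0608, 0.0509]
ee_rot: [0.712, 0.702, 0.002, -0.005]
contact_force: [0.5, 0.7, 0.4]
grip_width: -0.0001
grip_force: 0.3
```

Emit:
{"fn": "apply_moves", "kwargs": {
  "increments": [
    [0,0,0,-0.002,0,0,0],
    [0,0,0,0,0,0,0]
  ]
}}

```text
time: 28.7
eef_pos: [0.6704, 0.0589, 0.051]
ee_rot: [0.712, 0.702, 0.002, -0.005]
contact_force: [-0.3, 2.0, -0.8]
grip_width: -0.0001
grip_force: 1.0
```

Emit:
{"fn": "apply_moves", "kwargs": {
  "increments": [
    [0,0,0,-0.002,0,0,0],
    [0,0,0,0,0,0,0]
  ]
}}

```text
time: 28.87
eef_pos: [0.6704, 0.0581, 0.051]
ee_rot: [0.712, 0.702, 0.002, -0.005]
contact_force: [0.3, 4.5, -0.6]
grip_width: -0.0002
grip_force: 2.0
```

```bash
python3 kw.py 15 2>/dev/null | head -1
```

```text
78 [0.6485 0.0374 0.0701] [0.7041 0.0462 0.083 ] F [ 0.6  4.1 -1.2]
```

Emit:
{"fn": "apply_moves", "kwargs": {
  "increments": [
    [0,0,0,0.001,0,0,0],
    [0,0,0,0.001,0,0,0],
    [0,0,0,0.001,0,0,0],
    [0,0,0,0.001,0,0,0],
    [0,0,0,0.001,0,0,0]
  ]
}}

```text
time: 29.38
eef_pos: [0.6704, 0.0599, 0.0509]
ee_rot: [0.712, 0.702, 0.001, -0.004]
contact_force: [0.8, -0.1, -0.4]
grip_width: 0.0001
grip_force: 0.0
```

Emit:
{"fn": "apply_moves", "kwargs": {
  "increments": [
    [0,0,0,0.002,0,0,0],
    [0,0,0,0.004,0,0,0],
    [0,0,0,0.01,0,0,0],
    [0,0,0,0.02,0,-0.01,0],
    [0,0,0,0.02,0,-0.03,0]
  ]
}}

```text
time: 29.8
eef_pos: [0.6679, 0.1166, 0.0876]
ee_rot: [0.712, 0.702, -0.003, -0.007]
contact_force: [0.1, 0.5, -0.6]
grip_width: -0.0001
grip_force: 0.0
```

Emit:
{"fn": "apply_moves", "kwargs": {
  "increments": [
    [0,0,0,0.02,0,-0.03,0],
    [0,0,0,0,0,-0.03,0],
    [0,0,0,0,0,-0.02,0],
    [0,0,0,0,0,0,0],
    [0,0,0,0,0,0,0]
  ]
}}

```text
time: 30.22
eef_pos: [0.6728, 0.1378, 0.1733]
ee_rot: [0.712, 0.702, 0.003, -0.004]
contact_force: [0.3, -0.4, -0.8]
grip_width: -0.0004
grip_force: 0.0
```

```bash
python3 kw.py 16 2>/dev/null; python3 -c "
from h import *
for t in('1','13','16'):
    d=np.load(f'scene{t}.npz');P=d['P'];h=cv2.cvtColor(d['color'],cv2.COLOR_BGR2HSV)
    m=(h[...,0]>5)&(h[...,0]<16)&(h[...,1]>190)&(P[...,0]>.62)&(P[...,0]<.73)&(P[...,1]>-.0)&(P[...,1]<.25)&(P[...,2]<.1)&(P[...,2]>.005)
    for lo,hi in((.076,.085),(.01,.02)):
        q=P[m&(P[...,2]>lo)&(P[...,2]<hi)]; print(t,lo,len(q),np.percentile(q[:,1],[0,2,25,50,75,98,100]).round(4))
"
```

```text
104 [0.6474 0.0374 0.0702] [0.7041 0.0462 0.0848] F [-0.   0.1 -0.4]
scene 380 axis xy at band [ 0.6751 -0.1473] lean [ 0.007 -0.005] band z [0.029 0.09 ] rms 0.0012
side 1 axis xy at band [ 0.6696 -0.1567] lean [0. 0.] band z [0.035 0.035] rms 0.0
scene 415 axis xy at band [ 0.6739 -0.0435] lean [ 0.005 -0.003] band z [0.029 0.092] rms 0.0011
side 65 axis xy at band [ 0.6718 -0.0367] lean [ 0.025 -0.165] band z [0.033 0.091] rms 0.0021
1 0.076 91 [0.1355 0.1358 0.1383 0.1414 0.144  0.1467 0.1471]
1 0.01 201 [0.1066 0.1425 0.1563 0.1633 0.1698 0.1757 0.1768]
13 0.076 93 [0.0396 0.0398 0.044  0.0461 0.0483 0.0505 0.0505]
13 0.01 225 [0.0337 0.0448 0.058  0.065  0.0734 0.0801 0.0805]
16 0.076 90 [0.0374 0.0374 0.0396 0.0419 0.044  0.0462 0.0462]
16 0.01 229 [0.0382 0.0416 0.0536 0.0623 0.0691 0.0759 0.0763]
```

The keeper now stays put, with its face within about 1 mm of the row. Handing in.

```bash
python3 -c "
from workcell import *
print(finish_job())"
```

```text
the job is handed in; nothing more can be done
None
```

The job is handed in. Both cans stand upright in the lane with caps up, and the keeper has closed up the row with about 1 mm of slack by the last camera measurement. No verdict came back from the judging.

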